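# Bolt open a sprung guard flap and dial in a lathe stop preset

### The job

On the preset box, swing the clear spring-loaded flap up by its black grip, hold it up against the spring while you slide the same grip to the right so that the bolt goes in behind the steel keeper, then let go so that the flap stays bolted open. Then reach in under the leaning flap and set the left thumbwheel to position 4 and the right thumbwheel to position 1 (positions 0 to 5, counted from the robot's side). Never let the flap snap shut, leave it bolted open, and do not disturb the other things on the bench.

Things in the scene. Friction and masses are not known exactly. Their poses are not given: they have to be found in the camera images.
- box: Grey preset box fixed to the bench. Origin on the bench under it; x points from the robot's side to the hinge (back), y left, z up. Slab 30 mm high from x -75 to +110, y +-108 mm; side walls 60 mm high at y +-105; raised back 80 mm high, x 90 to 120 mm.
- scale (a point): Centre of the fixed aluminium scale disc that stands upright between the wheels, at box x -5, y 0, z 40 mm: radius 36 mm, 6 mm thick, with six black ridges on its rim at positions 0 (nearest the robot) to 5 (nearest the hinge).
- hinge (a point): Middle of the flap's level hinge axis, along the box's y, at box x +90, z 115 mm. The flap (clear plate in an aluminium frame, 135 mm long, 210 mm wide, 8 mm thick) reaches from here towards the robot over the wheels, level when shut.
- flap (a joint): Flap angle, rad: 0 shut, grows as its free edge swings up and over the hinge; stop at 1.31. A torsion spring always pulls it shut (with the weight, 3 to 7 N at the grip). The bolt passes the keeper above 1.07 rad. Bolted and let go it rests at about 1.05 rad, leaning over the wheels: these can then be reached only with the tool tilted about 30 degrees, hand leaning to the robot's side.
- grip (a point): Centre of the bolt's black grip, a block 20 mm along the hinge (pinch here), 32 mm along the flap, 16 mm thick, past the middle of the flap's free edge. It lies 170 mm from the hinge axis along the flap and 12 mm off it on the outer (upper) side, 35 mm past the flap's edge. Swings with the flap and slides with the bolt.
- bolt (a joint): Travel of the bolt on the flap in m: 0 drawn back, 0.030 fully shot, towards the box's -y (right). Slides with about 2 N of friction and stays where it is left. It reaches over the keeper from about 0.010 on.
- bolt_tip (a point): Right-hand end of the bolt, a steel rod of 10 mm diameter along the hinge direction, 100 mm from the hinge axis along the flap; turns and slides with grip.
- keeper (a point): Centre of the fixed steel keeper tooth (20 mm along the hinge, 13 mm thick) on a post to the right of the box. The shot bolt must lie on its far side (towards the hinge and above), so that the spring presses the bolt on it.
- wheel_left (a joint): Angle of the left thumbwheel, rad: 0 at position 0 (tab leaning 0.70 rad from upright to the robot's side), 0.28 more per position, 1.40 at position 5 (tab leaning 0.70 rad to the hinge). Position 4 is 1.12. Friction holds it anywhere (0.06 N m, no clicks).
- wheel_right (a joint): The same for the right thumbwheel; position 1 is 0.28.
- tab_left (a point): Centre of the part to pinch of the left wheel's white tab, 48 mm from the wheel axis. The tab is 14 mm thick along the wheel axis (pinch here), 10 mm the other way, and ends 58 mm from the axis. It moves in an arc about axis_left.
- tab_right (a point): The same for the right wheel, about axis_right.
- axis_left (a point): Centre of the left black thumbwheel (radius 30 mm, 14 mm wide): box x -5, y +45, z 40 mm. Its axis runs along the box's y.
- axis_right (a point): Centre of the right thumbwheel: box x -5, y -45, z 40 mm.
- shaft: Bystander: stepped turned steel shaft standing upright, 48 mm diameter at the foot, 85 mm high; origin at the centre of its underside.
- can: Bystander: plain aluminium can, 56 mm diameter, 90 mm high; origin at the centre of its underside.
- vblock: Bystander: dark steel V-block, 50 x 45 x 40 mm; origin at the centre of its underside.

How it is judged:
By the outcome, as a careful person would: the job done as asked, in the order asked, and still so for the second after the job is handed in, with the robot touching nothing.
It also fails if it takes over 67 s, if anything falls off the work surface, if the arm or the gripper's body presses on something with over 40 N, if the wrist force passes 120 N, or if a joint passes its speed limit or range.

### The arm

A 7-joint arm with a two-finger parallel gripper is mounted at the origin on the work surface. World frame = base frame: x ahead of the robot, y to its left, z up, the work surface at z = 0. Lengths are in m, angles in degrees, forces in N, time in s.
With the tool pointing down it reaches from about 0.4 to 0.9 m from the base axis. Payload 5.6 kg.
Tool frame: the origin (TCP) lies at the very end of the fingers, on their centre line; the grasp point (between the pads) lies 19 mm behind it; x points along the fingers, z is the direction in which the jaws open and shut, and the axes are right-handed (so a half turn about x gives the same grasp; the last joint's range is limited). The gripper opens to 92 mm and grips with 3 to 60 N. Pads are 20 mm wide; open, the fingers measure 128 mm over their backs; the gripper's body (75 mm by 189 mm) begins 69 mm behind the grasp point.
Start: joints at [-73.912, 26.786, -0.665, 91.828, 0.344, 61.387, -3.226], TCP at [0.207, 0.616, 0.184] pointing down, gripper open.
Joint ranges: [-144.91, 144.91], [-17.63, 115.5], [-89.93, 88.59], [15.96, 139.68], [-74.01, 254.01], [8.47, 105.57], [-167.45, 167.45]. Speed limits (degrees/s): [147.25, 147.25, 180, 180, 180, 180, 180].

### API

Orientations are given as a 3x3 rotation matrix whose columns are the frame's x, y, z axes.
In Python, from workcell import ctrl gives the robot as it stands.
- The arm moves only by the tool move_arm, never from a script. Its argument "plan" is a list of rows, each a list of 7 numbers: the shift along the tool's x, y, z in m, then the turn, a rotation vector about the tool's x, y, z in degrees, then the opening in per cent of the stroke, from 0 (shut) to 100 (fully open). In form: [[tx, ty, tz, ax, ay, az, claw], ...]. A call has 1 to 8 rows; each row shifts and turns the commanded pose from where the row before left it, along the tool's axes as they then stand; what a row does not reach is not made up. A row lasts 1/8 s, in which the tool goes at most 62.5 mm and 10.7 degrees, less where a joint would pass 70% of its speed; a pose out of reach is approached as far as the arm can. A call with a gripper value outside its range is refused whole. The fingers move at their own pace and stop on an object; "grip_force" is the grip in N (left out, the last holds). Time passes only in rows, so rows that do not move let the fingers close. It gives the time, the measured TCP pose, the force and the opening at its end, in the units of the state.
- ctrl.sense(): the state, without advancing time (a new reading comes with each control period).
- ctrl.grab_frame(name): name is "side" or "top" or "wrist"; returns a dict with "pixels" (384x512x3 uint8, red, green, blue), "mtx" (3x3 intrinsics, pixels), "R" (3x3) and "t" (3): a world point X has camera coordinates R X + t; the wrist camera has in their place "mount" (4x4, takes a point from camera to tool coordinates, whose origin is the TCP and whose axes are the tool frame's). Camera axes: x right, y down, z forward; pixel columns grow to the right and rows downward; lengths in m; the calibration is good to about 2 mm. A picture is of the moment at which its call begins: read the wrist's pose just before it. There is no depth.
- ctrl.finish_job(): hands the job in, once; it reports no verdict.
Trained networks look in a picture, given as the dict that the camera call returned (one of the last four; its "shot" number tells which), for a name from the list of things; names that differ only in an ending like _2 or _b are one class to them, and where a whole thing is asked for, a point or a joint stands for the part that bears it (a point fixed in the world has none). Each returns a list of dicts, best first, with "confidence" (0 to 1); they miss things now and then, are a little off and sometimes report something else, mostly with a low value. They report only what shows in the picture. A call takes as long as a camera call.
- ctrl.boxes_of(picture, target): "rect" ([centre column, centre row, width, height] in pixels, round what is visible of it).
- ctrl.regions_of(picture, target): "pixels" (384x512 bool, what is visible of it) and "rect" ([centre column, centre row, width, height] in pixels, round what is visible of it).
- ctrl.pinpoint(picture, target): "uv" ([column, row] in pixels: a listed point, or the origin of a listed thing).
The state is a dict: "t": time; "q": joint angles; "joint_velocities": joint speeds; "tau": joint torques, N m; "tcp_pos": TCP position; "eef_rot": TCP orientation; "wrist_force": force on the tool from outside, world axes, zero at the start; "ft_torque": the same for the moment, N m; "finger_gap": opening from 0.0 (shut) to 1.0 (fully open).
Only numpy, scipy, OpenCV 4.12 (cv2) and the standard library are available. Lean on these libraries where they do the work, as an engineer would, in place of code of your own. Each camera call takes 0.05 s, during which the arm holds its last target. There are 200 camera calls.

## Working session

There is one attempt and no reset: what is moved stays moved. The work goes in short steps, Python scripts to look and compute and a tool call to move; the robot and the scene stay as the last step left them, time stands still between calls to the robot, and variables do not carry over. Pictures are saved under pics/ and viewed, about 8 in all and at most 12, crops included, and the job is handed in when it is done.

Besides the shell and the picture viewer there is one more tool, called after "Call:" in YAML: its name, and indented under it one key for each argument. move_arm: Moves the arm, as the interface text tells. Its arguments: {"type":"object","properties":{"plan":{"type":"array"},"grip_force":{"type":"number"}},"required":["plan"]}

```bash
ls; mkdir -p pics; cat > h.py <<'E'
import numpy as np, cv2
from workcell import ctrl
np.set_printoptions(precision=4,suppress=True)
def proj(f,X):
    X=np.atleast_2d(X); c=X@np.array(f['R']).T+np.array(f['t']); p=c@np.array(f['mtx']).T
    return p[:,:2]/p[:,2:]
def tri(fs,uvs):
    A=[]
    for f,uv in zip(fs,uvs):
        P=np.array(f['mtx'])@np.c_[f['R'],f['t']]
        A+= [uv[0]*P[2]-P[0], uv[1]*P[2]-P[1]]
    v=np.linalg.svd(np.array(A))[2][-1]; return v[:3]/v[3]
E
python3 - <<'E'
from h import *
s=ctrl.sense(); print({k:np.array(v) for k,v in s.items()})
fs={n:ctrl.grab_frame(n) for n in('side','top')}
for n in fs: print(n,np.array(fs[n]['R']),fs[n]['t'],np.array(fs[n]['mtx']))
cv2.imwrite('pics/a.png',np.vstack([fs[n]['pixels'][:,:,::-1] for n in fs])[:, :])
P={}
for k in ['box','scale','hinge','grip','bolt_tip','keeper','tab_left','tab_right','axis_left','axis_right','shaft','can','vblock']:
    r={n:ctrl.pinpoint(fs[n],k) for n in fs}
    o=[(n,np.round(x[0]['uv'],1),round(x[0]['confidence'],2)) for n,x in r.items() if x]
    X=tri([fs[n] for n,_,_ in o],[u for _,u,_ in o]) if len(o)==2 else None
    print(k,o,X)
E
python3 -c "
import cv2;a=cv2.imread('pics/a.png');cv2.imwrite('pics/a2.png',cv2.resize(a,(400,600)))"
```

```text
pics
{'t': array(0.), 'q': array([-73.9126,  26.8353,  -0.6649,  91.88  ,   0.3444,  61.3872,
        -3.2258]), 'joint_velocities': array([-0.0006,  0.0097, -0.0084,  0.0264,  0.0015,  0.0252, -0.0307]), 'tau': array([  0.0005, -52.0586,  -0.0123, -24.3758,  -0.0567,   0.0174,
         0.0002]), 'tcp_pos': array([0.2067, 0.6156, 0.1833]), 'eef_rot': array([[-0.0004, -0.948 ,  0.3182],
       [-0.0017,  0.3182,  0.948 ],
       [-1.    , -0.0001, -0.0018]]), 'wrist_force': array([-0.1663,  0.1828,  0.6023]), 'ft_torque': array([ 0.0139,  0.0179, -0.0347]), 'finger_gap': array(0.9987)}
side [[-0.9257 -0.3782 -0.0094]
 [-0.2709  0.6801 -0.6812]
 [ 0.264  -0.628  -0.7321]] [0.5958 0.2454 0.8052] [[354.6577   0.     259.4098]
 [  0.     354.6577 193.6435]
 [  0.       0.       1.    ]]
top [[-0.0143 -0.9997  0.0183]
 [-0.9876  0.0113 -0.1565]
 [ 0.1563 -0.0203 -0.9875]] [0.0481 0.6603 1.0092] [[360.9155   0.     256.9754]
 [  0.     360.9155 190.6758]
 [  0.       0.       1.    ]]
box [('side', array([284.6, 223.3]), 0.57), ('top', array([271.2, 221.4]), 0.64)] [ 0.5724 -0.0027  0.0136]
[... 508 characters left out ...]
 216.4]), 0.6)] [ 0.5702 -0.1468  0.21  ]
tab_left [('side', array([284.3, 219.3]), 0.6)] None
tab_right [('side', array([283.1, 217.8]), 0.69)] None
axis_left [('side', array([277. , 224.6]), 0.83), ('top', array([259.6, 221.2]), 0.6)] [0.5758 0.0343 0.0491]
axis_right [('side', array([299.4, 203.9]), 0.64), ('top', array([288.9, 226.9]), 0.73)] [ 0.5515 -0.0521  0.0492]
shaft [('side', array([200.2, 258.3]), 0.72), ('top', array([212. , 173.7]), 0.76)] [0.7248 0.1771 0.0134]
can [('side', array([342.6, 187.2]), 0.78), ('top', array([341.8, 260.5]), 0.67)] [ 0.457  -0.215  -0.0085]
vblock [('side', array([231. , 281.7]), 0.85), ('top', array([204.8, 205.1]), 0.58)] [ 0.6304  0.2    -0.0004]
```

```bash
cat >> h.py <<'E'
from scipy.optimize import least_squares
M={'scale':(-.005,0,.04),'hinge':(.09,0,.115),'axis_left':(-.005,.045,.04),'axis_right':(-.005,-.045,.04),'box':(0,0,0)}
def b2w(p,X):
    X=np.atleast_2d(X);c,s=np.cos(p[2]),np.sin(p[2]);return np.c_[p[0]+c*X[:,0]-s*X[:,1],p[1]+s*X[:,0]+c*X[:,1],X[:,2]]
E
python3 - <<'E'
from h import *
fs={n:ctrl.grab_frame(n) for n in('side','top')}
obs=[]
for n in fs:
    for k in M:
        r=ctrl.pinpoint(fs[n],k)
        if r: obs.append((n,k,r[0]['uv'],r[0]['confidence']))
g={n:ctrl.pinpoint(fs[n],'grip') for n in fs}
def res(p):
    r=[(proj(fs[n],b2w(p,M[k]))[0]-uv)*c for n,k,uv,c in obs]
    for n in g:
        if g[n]: r.append((proj(fs[n],b2w(p,(-.08,p[3],.127)))[0]-g[n][0]['uv']))
    return np.concatenate(r)
s=least_squares(res,[.57,0,-.27,.01],loss='soft_l1'); p=s.x
print(p,np.degrees(p[2]),s.cost)
for n,k,uv,c in obs: print(n,k,np.round(proj(fs[n],b2w(p,M[k]))[0]-uv,1))
out=[]
c=lambda pts:b2w(p,pts)
L=[[(-.075,.105,.06),(.09,.105,.06),(.09,.105,.08),(.12,.105,.08),(.12,-.105,.08),(.09,-.105,.08),(.09,-.105,.06),(-.075,-.105,.06)],
[(.09,.105,.115),(-.045,.105,.115),(-.045,-.105,.115),(.09,-.105,.115)],
[(-.064,p[3]+.01,.135),(-.096,p[3]+.01,.135),(-.096,p[3]-.01,.135),(-.064,p[3]-.01,.135),(-.064,p[3]+.01,.135)],[(-.075,.108,.03),(-.075,-.108,.03)]]
for n in fs:
    im=cv2.resize(np.ascontiguousarray(fs[n]['pixels'][:,:,::-1]),None,fx=3,fy=3,interpolation=cv2.INTER_CUBIC)
    for i,l in enumerate(L): cv2.polylines(im,[np.int32(proj(fs[n],c(l))*3+1)],False,[(0,0,255),(0,255,0),(255,0,0),(255,255,0)][i],1)
    x0,y0=(170,100) if n=='side' else (190,150)
    out.append(im[y0*3:(y0+200)*3,x0*3:(x0+200)*3][:,:600])
cv2.imwrite('pics/b.png',cv2.resize(np.hstack(out),(800,400),interpolation=cv2.INTER_AREA))
E
```

```text
[ 0.5693 -0.0117 -0.2419  0.0122] -13.85915697007687 71.95017679791916
side scale [ 3.  -1.4]
side hinge [-1.5 -0.7]
side axis_left [-65.4  40.6]
side axis_right [-0.  4.]
side box [0.2 2.5]
top scale [-1.6  0.7]
top hinge [-2.5  0. ]
top axis_left [ 1.5 -1.8]
top axis_right [4.7 0.3]
top box [ 1.7 -0.8]
```

View pics/a2.png

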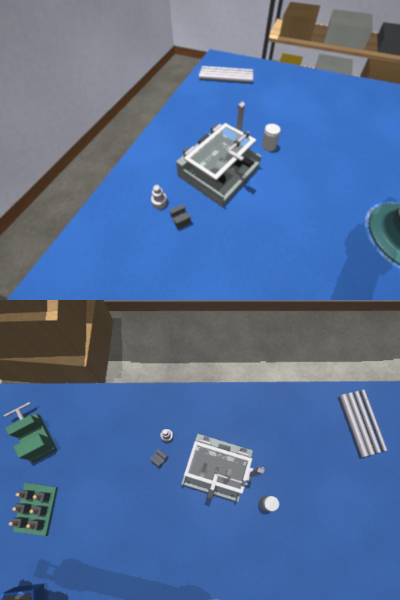

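View pics/b.png

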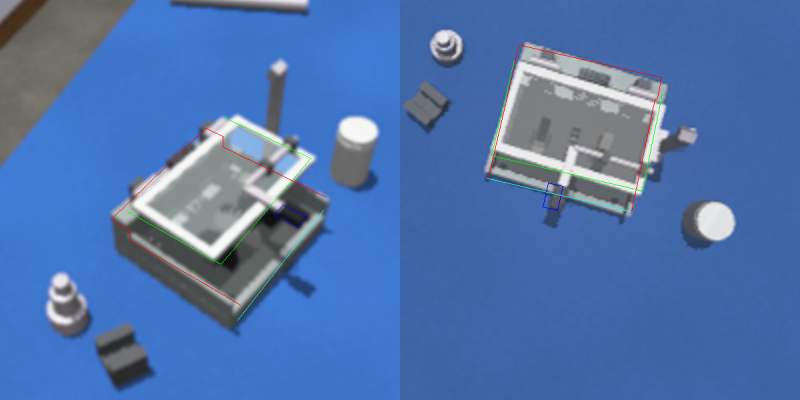

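The side and top views show the preset box, with the fitted overlay within a few pixels. The grip is dark, at side (316,207) and top (267,248). The keeper post is on the right of the box, and the can, shaft and V-block stand clear. Next I'll plan a tilted pregrasp and take a wrist view from there.

```bash
cat >> h.py <<'E'
from scipy.spatial.transform import Rotation as Ro, Slerp
def Rtool(yaw,pitch):  # pitch deg below horizontal, jaws along box y
    b=np.array([np.cos(yaw),np.sin(yaw),0]);y=np.array([-np.sin(yaw),np.cos(yaw),0]);a=np.radians(pitch)
    x=np.cos(a)*b-np.sin(a)*np.array([0,0,1]);return np.c_[x,np.cross(y,x),y]
def rows(p0,R0,poses,ns,claw):
    for (p1,R1),n in zip(poses,ns):
        p0=np.array(p0);S=Slerp([0,1],Ro.from_matrix([R0,R1]))
        for i in range(n):
            a,b=S(i/n),S((i+1)/n)
            d=a.inv().apply((np.array(p1)-p0)/n); r=(a.inv()*b).as_rotvec(degrees=True)
            print('[%.4f,%.4f,%.4f,%.2f,%.2f,%.2f,%g],'%(*d,*r,claw),end='' if (i+1)%8 else '\n')
        print('--');p0,R0=p1,R1
E
python3 - <<'E'
from h import *
s=ctrl.sense();p=[.5693,-.0117,-.2419]
G=b2w(p,(-.08,.0122,.127))[0]
R=Rtool(p[2],45);T=G-.11*R[:,0]
print(G,T);rows(s['tcp_pos'],np.array(s['eef_rot']),[(T+[0,0,.04],R)],[16],100)
E
```

```text
[0.4946 0.0193 0.127 ] [0.419  0.0379 0.2048]
[-0.0038,-0.0241,-0.0300,-0.28,-0.12,-2.81,100],[-0.0027,-0.0241,-0.0302,-0.28,-0.12,-2.81,100],[-0.0015,-0.0240,-0.0303,-0.28,-0.12,-2.81,100],[-0.0004,-0.0239,-0.0304,-0.28,-0.12,-2.81,100],[0.0007,-0.0238,-0.0305,-0.28,-0.12,-2.81,100],[0.0018,-0.0236,-0.0306,-0.28,-0.12,-2.81,100],[0.0029,-0.0233,-0.0307,-0.28,-0.12,-2.81,100],[0.0039,-0.0230,-0.0309,-0.28,-0.12,-2.81,100],
[0.0050,-0.0226,-0.0310,-0.28,-0.12,-2.81,100],[0.0060,-0.0222,-0.0311,-0.28,-0.12,-2.81,100],[0.0071,-0.0217,-0.0312,-0.28,-0.12,-2.81,100],[0.0080,-0.0212,-0.0313,-0.28,-0.12,-2.81,100],[0.0090,-0.0206,-0.0314,-0.28,-0.12,-2.81,100],[0.0099,-0.0200,-0.0316,-0.28,-0.12,-2.81,100],[0.0108,-0.0194,-0.0317,-0.28,-0.12,-2.81,100],[0.0117,-0.0187,-0.0318,-0.28,-0.12,-2.81,100],
--
```

Call:
move_arm:
  plan:
    - [-0.004,-0.024,-0.03,-0.3,-0.1,-2.8,100]
    - [-0.003,-0.024,-0.03,-0.3,-0.1,-2.8,100]
    - [-0.0015,-0.024,-0.03,-0.3,-0.1,-2.8,100]
    - [0,-0.024,-0.03,-0.3,-0.1,-2.8,100]
    - [0.001,-0.024,-0.0305,-0.3,-0.1,-2.8,100]
    - [0.002,-0.0235,-0.0305,-0.3,-0.1,-2.8,100]
    - [0.003,-0.0235,-0.031,-0.3,-0.1,-2.8,100]
    - [0.004,-0.023,-0.031,-0.3,-0.1,-2.8,100]

```text
t: 3.1
tcp_pos: [0.3143, 0.3266, 0.2144]
eef_rot: [[0.369, -0.887, 0.277], [-0.1, 0.258, 0.961], [-0.924, -0.383, 0.006]]
wrist_force: [1.0, -0.3, 0.4]
finger_gap: 1.003
```

Call:
move_arm:
  plan:
    - [0.005,-0.0225,-0.031,-0.3,-0.1,-2.8,100]
    - [0.006,-0.022,-0.031,-0.3,-0.1,-2.8,100]
    - [0.007,-0.0215,-0.031,-0.3,-0.1,-2.8,100]
    - [0.008,-0.021,-0.0315,-0.3,-0.1,-2.8,100]
    - [0.009,-0.0205,-0.0315,-0.3,-0.1,-2.8,100]
    - [0.01,-0.02,-0.0315,-0.3,-0.1,-2.8,100]
    - [0.011,-0.0195,-0.032,-0.3,-0.1,-2.8,100]
    - [0.012,-0.0185,-0.032,-0.3,-0.1,-2.8,100]

```text
t: 4.1
tcp_pos: [0.386, 0.1372, 0.2419]
eef_rot: [[0.582, -0.775, 0.247], [-0.114, 0.222, 0.968], [-0.805, -0.592, 0.041]]
wrist_force: [-0.6, 0.6, -0.2]
finger_gap: 1.0
```

```bash
cat >> h.py <<'E'
def wrist():
    s=ctrl.sense();f=ctrl.grab_frame('wrist')
    T=np.eye(4);T[:3,:3]=s['eef_rot'];T[:3,3]=s['tcp_pos'];W=np.linalg.inv(T@np.array(f['mount']))
    f=f;g=dict(f);g['R']=W[:3,:3];g['t']=W[:3,3];return s,f,g
E
python3 - <<'E'
from h import *
s,f,g=wrist()
print(s['t'],s['tcp_pos'],np.array(s['eef_rot']),s['q'])
p=[.5693,-.0117,-.2419]
for k,X in {**M,'grip':(-.08,.0122,.127),'tab_left':None,'tab_right':None,'bolt_tip':None,'keeper':None}.items():
    r=ctrl.pinpoint(f,k)
    print(k,[(np.round(x['uv'],1),round(x['confidence'],2)) for x in r[:1]],proj(g,b2w(p,X)) if X else '')
im=f['pixels'][:,:,::-1].copy()
cv2.imwrite('pics/c.png',im)
E
```

```text
4.1 [0.386  0.1372 0.2419] [[ 0.5819 -0.7749  0.2467]
 [-0.1141  0.2225  0.9682]
 [-0.8052 -0.5916  0.041 ]] [-17.4314 -14.622  -29.1313 139.2739  38.2577  39.5001   0.8849]
scale [(array([192.3, 185.5]), 0.79)] [[193.9013 185.9632]]
hinge [(array([190.4, 252.1]), 0.85)] [[199.7816 253.6562]]
axis_left [(array([218.7, 185.2]), 0.87)] [[221.3823 184.974 ]]
axis_right [(array([169.7, 183.5]), 0.76)] [[166.3315 186.9556]]
box [(array([197.2, 172.2]), 0.83)] [[196.4821 169.6563]]
grip [(array([180. , 201.5]), 0.8)] [[186.8992 202.6076]]
tab_left [(array([220.1, 205.1]), 0.92)] 
tab_right [(array([164.2, 214.7]), 0.74)] 
bolt_tip [(array([110.1, 231.3]), 0.76)] 
keeper [(array([ 93.8, 299.4]), 0.56)]
```

View pics/c.png

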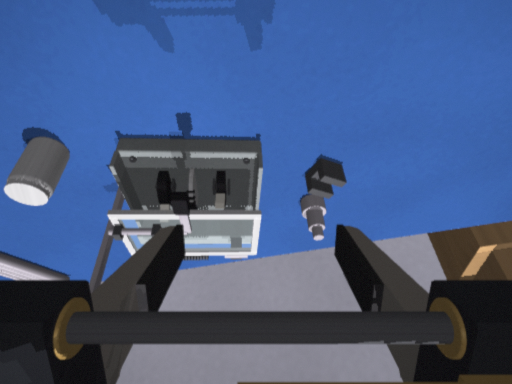

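The wrist view shows the box with its flap shut and the grip at about (183,200). The wheels are at (164,188) and (221,186), the tabs at about (220,205) and (164,214), and the keeper post is on the left. The arm reached its j4 limit, so I need a steeper pitch here. I'll refine the box pose with all three cameras.

```bash
cat > fit.py <<'E'
from h import *
s,f,g=wrist()
V={'wrist':(f,g)}
for n in('side','top'):
    a=ctrl.grab_frame(n);V[n]=(a,a)
obs=[]
for n,(a,b) in V.items():
    for k in list(M)+['grip','bolt_tip','keeper','tab_left','tab_right']:
        r=ctrl.pinpoint(a,k)
        if r: obs.append((n,k,np.array(r[0]['uv']),r[0]['confidence']))
def mod(p,k):
    if k in M: return M[k]
    if k=='grip': return (-.08,p[3],.127)
    if k=='bolt_tip': return (-.01,p[4],.115+p[5])
    if k=='keeper': return p[6:9]
    y=.045 if k=='tab_left' else -.045; a=-.7+p[9+(k=='tab_right')]
    return (-.005+.048*np.sin(a),y,.04+.048*np.cos(a))
def res(p):
    return np.concatenate([(proj(V[n][1],b2w(p,mod(p,k)))[0]-uv)*c*(1 if n!='wrist' else 1) for n,k,uv,c in obs])
s_=least_squares(res,[.5693,-.0117,-.24,.012,-.11,0,.05,-.13,.2,.5,.5],loss='soft_l1',f_scale=1.5,x_scale=[.01,.01,.1]+[.01]*6+[.3]*2)
p=s_.x;print('p',p,np.degrees(p[2]))
for n,k,uv,c in obs: print(n,k,np.round(uv,0),round(c,2),np.round(proj(V[n][1],b2w(p,mod(p,k)))[0]-uv,1))
E
python3 fit.py
```

```text
p [ 0.5677 -0.0137 -0.2732  0.0035 -0.1083  0.0102  0.0352 -0.1259  0.204
  0.429   1.7614] -15.650622654191665
wrist scale [191. 188.] 0.69 [ 0.6 -1.6]
wrist hinge [194. 253.] 0.6 [1.1 1.6]
wrist axis_left [216. 188.] 0.94 [ 2.6 -1.4]
wrist axis_right [162. 188.] 0.79 [ 1.3 -0.7]
wrist box [195. 171.] 0.71 [-1.5 -0.8]
wrist grip [179. 202.] 0.86 [-0.4  1.4]
wrist bolt_tip [109. 232.] 0.96 [ 0.1 -0.5]
wrist keeper [ 94. 298.] 0.96 [-0.3 -0.3]
wrist tab_left [217. 205.] 0.88 [0.3 0. ]
wrist tab_right [166. 216.] 0.61 [ 0.6 -3.3]
side scale [287. 219.] 0.55 [ 2.6 -3.3]
side hinge [263. 180.] 0.92 [-2.1 -0.8]
side axis_left [279. 228.] 0.72 [ 0.5 -1.9]
side axis_right [299. 203.] 0.77 [0.4 2.2]
side box [288. 223.] 0.85 [-0.5  0.7]
side grip [317. 207.] 0.9 [-0.2  0.6]
side bolt_tip [317. 173.] 0.86 [-0.4 -2.7]
side keeper [345. 189.] 0.43 [-37.2 -52.9]
side tab_left [284. 218.] 0.55 [ 0.7 -0.4]
side tab_right [285. 214.] 0.65 [  1.6 -22.2]
top scale [275. 224.] 0.89 [-0.  -0.1]
top hinge [284. 187.] 0.89 [1.3 2.5]
top axis_left [258. 221.] 0.57 [ 2.3 -0.8]
top axis_right [290. 227.] 0.8 [0.3 1.5]
top box [272. 223.] 0.89 [ 2.1 -0. ]
top grip [269. 250.] 0.65 [-0.4 -1.5]
top bolt_tip [316. 236.] 0.81 [-0.  -1.7]
top keeper [334. 216.] 0.61 [-1.5  1.1]
```

```bash
python3 - <<'E'
from h import *
s=ctrl.sense();p=[.5677,-.0137,-.273]
G=b2w(p,(-.08,.0035,.127))[0]
R=Rtool(p[2],58);T=G-.05*R[:,0]+[0,0,.02]
print(G,T);rows(s['tcp_pos'],np.array(s['eef_rot']),[(T,R)],[8],100)
E
```

```text
[0.4916 0.0112 0.127 ] [0.4661 0.0184 0.1894]
[0.0128,-0.0072,-0.0122,-0.03,0.33,0.53,100],[0.0128,-0.0074,-0.0121,-0.03,0.33,0.53,100],[0.0128,-0.0075,-0.0120,-0.03,0.33,0.53,100],[0.0128,-0.0076,-0.0120,-0.03,0.33,0.53,100],[0.0128,-0.0077,-0.0119,-0.03,0.33,0.53,100],[0.0128,-0.0078,-0.0118,-0.03,0.33,0.53,100],[0.0128,-0.0079,-0.0118,-0.03,0.33,0.53,100],[0.0128,-0.0080,-0.0117,-0.03,0.33,0.53,100],
--
```

Call:
move_arm:
  plan:
    - [0.013,-0.007,-0.012,0,0.3,0.5,100]
    - [0.013,-0.0075,-0.012,0,0.3,0.5,90]
    - [0.013,-0.0075,-0.012,0,0.3,0.5,80]
    - [0.013,-0.0075,-0.012,0,0.3,0.5,70]
    - [0.013,-0.0075,-0.012,0,0.3,0.5,60]
    - [0.013,-0.008,-0.012,0,0.3,0.5,60]
    - [0.013,-0.008,-0.012,0,0.3,0.5,60]
    - [0.013,-0.008,-0.012,0,0.3,0.5,60]

```text
t: 7.3
tcp_pos: [0.4677, 0.0169, 0.1872]
eef_rot: [[0.514, -0.814, 0.27], [-0.139, 0.232, 0.963], [-0.847, -0.532, 0.006]]
wrist_force: [-0.1, -0.5, -0.1]
finger_gap: 0.608
```

```bash
python3 - <<'E'
from h import *
s,f,g=wrist()
print(s['t'],s['tcp_pos'],np.array(s['eef_rot']),s['q'])
p=[.5677,-.0137,-.273]
G=b2w(p,(-.08,.0035,.127))[0]
print('tool-frame grip',np.array(s['eef_rot']).T@(G-s['tcp_pos']))
im=cv2.resize(f['pixels'][:,:,::-1],None,fx=1.5,fy=1.5)
r=ctrl.pinpoint(f,'grip');print(r[:1],proj(g,G))
cv2.circle(im,tuple(np.int32(proj(g,G)[0]*1.5)),3,(0,0,255),-1)
cv2.imwrite('pics/d.png',im)
E
python3 fit.py | grep -E "p|wrist"
```

```text
7.3 [0.4677 0.0169 0.1872] [[ 0.5137 -0.8143  0.2701]
 [-0.1392  0.2316  0.9628]
 [-0.8466 -0.5322  0.0056]] [ 10.5265  -3.9394 -28.6146 138.3861  42.1157  23.1245  19.7658]
tool-frame grip [0.0641 0.0112 0.0007]
[{'uv': [260.9, 181.8], 'confidence': 0.73}] [[259.9072 182.9883]]
p [ 0.569  -0.0139 -0.3002 -0.0009 -0.1093  0.0131  0.0504 -0.1457  0.1532
wrist scale [256. 173.] 0.96 [1.8 1.2]
wrist hinge [251. 260.] 0.67 [5.3 4.1]
wrist axis_left [290. 175.] 0.9 [ 2.9 -0.5]
wrist axis_right [223. 173.] 0.91 [-1.  1.]
wrist box [258. 160.] 0.81 [-0.8 -3.5]
wrist grip [258. 184.] 0.74 [0.1 0.3]
wrist bolt_tip [155. 229.] 0.94 [0.2 0.1]
wrist keeper [223. 174.] 0.28 [-92.8 103.1]
wrist tab_left [294. 178.] 0.53 [4.4 2.7]
wrist tab_right [251. 262.] 0.3 [-25.7 -74.6]
side grip [317. 205.] 0.62 [-0.1  2.4]
side bolt_tip [316. 169.] 0.54 [0.8 0.6]
side keeper [308. 131.] 0.93 [-1.7 14.7]
top scale [275. 222.] 0.64 [0.4 1.4]
top hinge [284. 187.] 0.87 [2.1 1.5]
top axis_left [257. 220.] 0.91 [ 3.1 -0.9]
top axis_right [290. 228.] 0.71 [ 0.2 -0.5]
top box [274. 225.] 0.82 [ 0.8 -1.7]
top grip [267. 251.] 0.67 [ 3.3 -1.9]
top bolt_tip [316. 232.] 0.73 [0.3 2.3]
top keeper [336. 214.] 0.55 [0.5 2.1]
```

View pics/d.png

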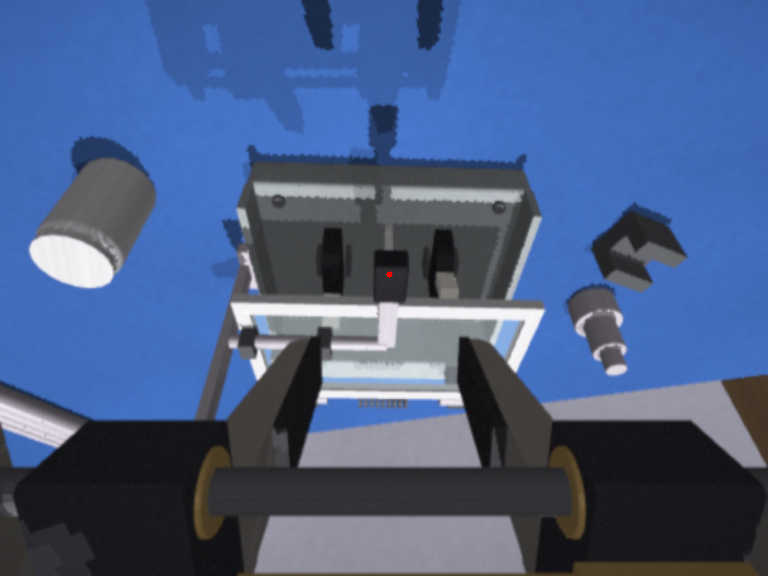

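The wrist view shows the grip centred on the projected red dot (390,273) between the fingers, with the box edges parallel to the jaws. I'll close in and grip.

Call:
move_arm:
  plan:
    - [0.01,0.006,0,0,0,0,60]
    - [0.014,0.005,0.0005,0,0,0,60]
    - [0.016,0,0,0,0,0,60]
    - [0.016,0,0,0,0,0,60]
    - [0.014,0,0,0,0,0,60]
    - [0.01,0,0,0,0,0,60]
    - [0,0,0,0,0,0,40]
    - [0,0,0,0,0,0,35]
  grip_force: 25

```text
t: 10.05
tcp_pos: [0.4993, 0.0097, 0.1144]
eef_rot: [[0.515, -0.814, 0.27], [-0.139, 0.232, 0.963], [-0.846, -0.533, 0.006]]
wrist_force: [1.1, -0.1, -0.5]
finger_gap: 0.405
```

Call:
move_arm:
  plan:
    - [0,0,0,0,0,0,10]
    - [0,0,0,0,0,0,10]
    - [0,0,0,0,0,0,10]
    - [0,0,0,0,0,0,10]
  grip_force: 25

```text
t: 10.55
tcp_pos: [0.4993, 0.0095, 0.1143]
eef_rot: [[0.515, -0.814, 0.27], [-0.139, 0.232, 0.963], [-0.846, -0.533, 0.006]]
wrist_force: [0.1, 0.5, -0.8]
finger_gap: 0.1
```

```bash
python3 - <<'E'
from h import *
s,f,g=wrist();print(s['finger_gap'],s['wrist_force'])
sd=ctrl.grab_frame('side');tp=ctrl.grab_frame('top')
a=cv2.resize(f['pixels'][110:310,130:390,::-1],(520,400),interpolation=cv2.INTER_CUBIC)
b=cv2.resize(sd['pixels'][130:270,230:370,::-1],(400,400),interpolation=cv2.INTER_CUBIC)
cv2.imwrite('pics/e.png',cv2.resize(np.hstack([a,b]),(800,348)))
for n,c in(('side',sd),('top',tp)): print(n,ctrl.pinpoint(c,'grip')[:1])
E
```

```text
0.09986793274998967 [ 0.1215  0.5327 -0.8033]
side [{'uv': [316.7, 208.3], 'confidence': 0.75}]
top [{'uv': [269.0, 249.4], 'confidence': 0.5}]
```

View pics/e.png

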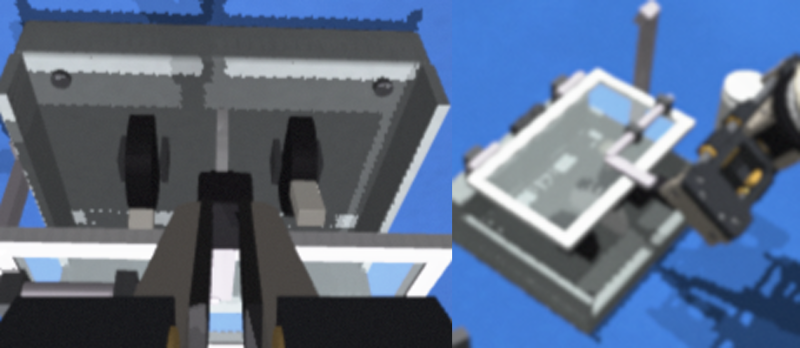

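```bash
python3 - <<'E'
from h import *
s,f,g=wrist();p=[.5677,-.0137,-.273]
R=np.array(s['eef_rot']);t=np.array(s['tcp_pos'])
cr=lambda uv:np.round((uv-[130,110])*2*800/920,0)
print('cam in tool',np.array(f['mount']))
for nm,o in dict(tcp=(0,0,0),tipL=(0,0,.0046),tipy1=(0,.01,0),tipy0=(0,-.01,0),gp=(-.019,0,0)).items(): print(nm,cr(proj(g,t+R@np.array(o))[0]))
for x in(-.096,-.064):
  for z in(.119,.135):
    print(x,z,[cr(proj(g,b2w(p,(x,.0035+y,z)))[0]) for y in(-.01,.01)])
print('flap edge',[cr(proj(g,b2w(p,(-.045,y,.119)))[0]) for y in(-.05,.05)])
print(ctrl.pinpoint(f,'grip')[:1],cr(proj(g,b2w(p,(-.08,.0035,.127)))[0]))
r=ctrl.regions_of(f,'grip')[:1]
if r: q=r[0];print(cr(np.array(q['rect'][:2])),np.array(q['rect'][2:])*1.739)
E
```

```text
cam in tool [[ 0.001  -0.2838  0.9589 -0.2004]
 [ 0.0004 -0.9589 -0.2838  0.081 ]
 [ 1.      0.0007 -0.0009  0.0005]
 [ 0.      0.      0.      1.    ]]
tcp [224. 194.]
tipL [236. 194.]
tipy1 [224. 171.]
tipy0 [224. 217.]
gp [224. 214.]
-0.096 0.119 [array([195., 167.]), array([250., 166.])]
-0.096 0.135 [array([194., 203.]), array([252., 203.])]
-0.064 0.119 [array([199., 216.]), array([248., 215.])]
-0.064 0.135 [array([198., 250.]), array([249., 250.])]
flap edge [array([101., 240.]), array([330., 239.])]
[{'uv': [260.7, 231.0], 'confidence': 0.78}] [223. 210.]
[118. 240.] [272.6752 139.6417]
```

Call:
move_arm:
  plan:
    - [0,0,0,0,0,0,35]
    - [0,0,0,0,0,0,50]
    - [0,0,0,0,0,0,50]
    - [0,0,0,0,0,0,50]

```text
t: 11.45
tcp_pos: [0.4993, 0.0095, 0.1142]
eef_rot: [[0.514, -0.814, 0.27], [-0.139, 0.232, 0.963], [-0.846, -0.533, 0.006]]
wrist_force: [-0.2, -0.4, -0.2]
finger_gap: 0.494
```

```bash
python3 - <<'E'
from h import *
s,f,g=wrist();p=[.5677,-.0137,-.273];print(s['t'],s['finger_gap'])
im=cv2.resize(f['pixels'][140:290,160:360,::-1],(800,600),interpolation=cv2.INTER_CUBIC)
cr=lambda X:tuple(np.int32((proj(g,X)[0]-[160,140])*4+1.5))
for z,c in((.119,(0,255,0)),(.135,(0,0,255))):
    P=[cr(b2w(p,(x,.0035+y,z))) for x,y in((-.096,-.01),(-.096,.01),(-.064,.01),(-.064,-.01))]
    cv2.polylines(im,[np.array(P)],True,c,1)
R=np.array(s['eef_rot'])
cv2.circle(im,cr(np.array(s['tcp_pos'])),4,(255,255,0),-1)
for o in(-.023,.023): cv2.line(im,cr(s['tcp_pos']+R@[0,.01,o]),cr(s['tcp_pos']+R@[0,-.01,o]),(255,255,0),1)
cv2.imwrite('pics/f.png',im)
E
```

```text
11.45 0.49414230238665646
```

View pics/f.png

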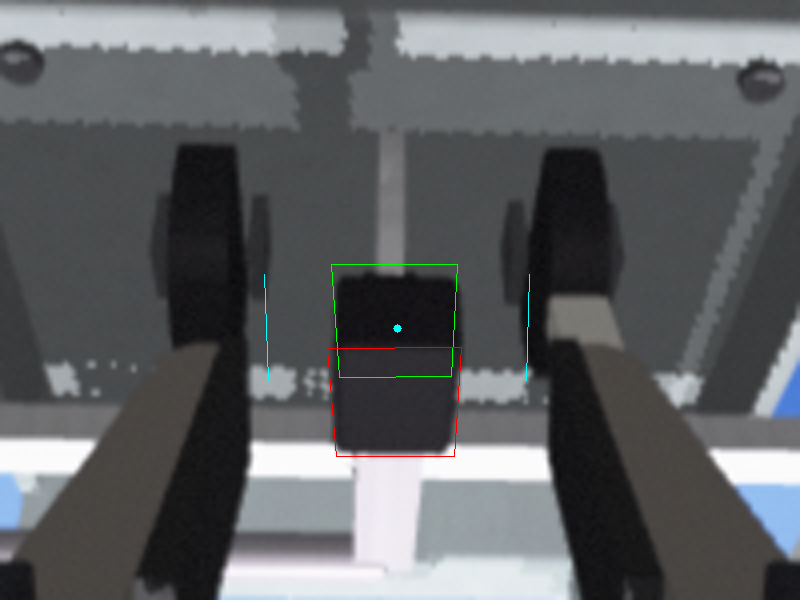

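The grip matches the overlay, with the red box at (330–462, 348–455). The fingertips end at about row 342 rather than 275, so the real tips are roughly 25–28 mm short of the stated TCP, and the fingers closed above the grip. I'll go deeper while watching the force.

Call:
move_arm:
  plan:
    - [0.008,0,0,0,0,0,50]
    - [0.008,0,0,0,0,0,50]
    - [0.007,0,0,0,0,0,50]
    - [0,0,0,0,0,0,35]
    - [0,0,0,0,0,0,20]
    - [0,0,0,0,0,0,10]
    - [0,0,0,0,0,0,10]
    - [0,0,0,0,0,0,10]
  grip_force: 30

```text
t: 12.5
tcp_pos: [0.5111, 0.0061, 0.0949]
eef_rot: [[0.514, -0.814, 0.271], [-0.14, 0.232, 0.963], [-0.846, -0.533, 0.006]]
wrist_force: [-1.1, 0.2, 0.5]
finger_gap: 0.219
```

```bash
python3 - <<'E'
from h import *
s=ctrl.sense();print(s['t'],s['finger_gap'],s['wrist_force'],s['tcp_pos'],s['q'])
E
```

```text
12.5 0.21891541029146475 [-1.1131  0.2192  0.5467] [0.5111 0.0061 0.0949] [ 11.417   14.2751 -29.1329 138.541   90.7707  22.5341 -25.9649]
```

Gripped, with a gap of 20 mm. Next I'll compute the swing.

```bash
cat >> h.py <<'E'
def gripb(th,y): return (.09-.17*np.cos(th)+.012*np.sin(th),y,.115+.17*np.sin(th)+.012*np.cos(th))
def swing(p,y,tg,th0,th1,n,kr):  # tg: grip point in tool frame ; kr tool rotation per flap rotation
    s=ctrl.sense();R0=np.array(s['eef_rot']);t0=np.array(s['tcp_pos']);ax=b2w(p,(0,1,0))[0]-b2w(p,(0,0,0))[0]
    if tg is None: tg=R0.T@(b2w(p,gripb(th0,y))[0]-t0)
    print('tg',tg);pp=[]
    off=t0+R0@tg-b2w(p,gripb(th0,y))[0]
    for th in np.linspace(th0,th1,n+1)[1:]:
        R=Ro.from_rotvec(ax*(th-th0)*kr).as_matrix()@R0
        pp.append((b2w(p,gripb(th,y))[0]+off-R@tg,R))
    A,B=t0,R0
    for i,(P,R) in enumerate(pp):
        d=B.T@(P-A);r=Ro.from_matrix(B.T@R).as_rotvec(degrees=True)
        print('[%.4f,%.4f,%.4f,%.2f,%.2f,%.2f,10],'%(*d,*r),end='\n' if i%8==7 else '');A,B=P,R
    print(A,B)
E
python3 - <<'E'
from h import *
swing([.5677,-.0137,-.2725],.0035,None,0,1.19,24,.65)
E
```

```text
tg [-0.0379 -0.0001 -0.0002]
[-0.0067,-0.0039,0.0000,0.01,0.01,1.85,10],[-0.0066,-0.0041,0.0000,0.01,0.01,1.85,10],[-0.0065,-0.0042,0.0000,0.01,0.01,1.85,10],[-0.0064,-0.0043,0.0000,0.01,0.01,1.85,10],[-0.0063,-0.0044,0.0000,0.01,0.01,1.85,10],[-0.0062,-0.0045,0.0000,0.01,0.01,1.85,10],[-0.0061,-0.0046,0.0000,0.01,0.01,1.85,10],[-0.0060,-0.0047,0.0000,0.01,0.01,1.85,10],
[-0.0059,-0.0048,0.0000,0.01,0.01,1.85,10],[-0.0058,-0.0049,0.0000,0.01,0.01,1.85,10],[-0.0057,-0.0050,0.0000,0.01,0.01,1.85,10],[-0.0056,-0.0051,0.0000,0.01,0.01,1.85,10],[-0.0055,-0.0052,0.0000,0.01,0.01,1.85,10],[-0.0054,-0.0053,0.0000,0.01,0.01,1.85,10],[-0.0053,-0.0054,0.0000,0.01,0.01,1.85,10],[-0.0052,-0.0055,0.0000,0.01,0.01,1.85,10],
[-0.0050,-0.0056,0.0000,0.01,0.01,1.85,10],[-0.0049,-0.0057,0.0000,0.01,0.01,1.85,10],[-0.0048,-0.0057,0.0000,0.01,0.01,1.85,10],[-0.0047,-0.0058,0.0000,0.01,0.01,1.85,10],[-0.0046,-0.0059,0.0000,0.01,0.01,1.85,10],[-0.0044,-0.0060,0.0000,0.01,0.01,1.85,10],[-0.0043,-0.0061,0.0000,0.01,0.01,1.85,10],[-0.0042,-0.0061,0.0000,0.01,0.01,1.85,10],
[ 0.5975 -0.018   0.2402] [[-0.2009 -0.9404  0.2745]
 [ 0.0602  0.2678  0.9616]
 [-0.9778  0.2097  0.0028]]
```

Call:
move_arm:
  plan:
    - [-0.0067,-0.0039,0,0,0,1.85,10]
    - [-0.0066,-0.0041,0,0,0,1.85,10]
    - [-0.0065,-0.0042,0,0,0,1.85,10]
    - [-0.0064,-0.0043,0,0,0,1.85,10]
    - [-0.0063,-0.0044,0,0,0,1.85,10]
    - [-0.0062,-0.0045,0,0,0,1.85,10]
    - [-0.0061,-0.0046,0,0,0,1.85,10]
    - [-0.006,-0.0047,0,0,0,1.85,10]
  grip_force: 45

```text
t: 13.5
tcp_pos: [0.5177, 0.0028, 0.1536]
eef_rot: [[0.284, -0.919, 0.272], [-0.075, 0.262, 0.962], [-0.956, -0.294, 0.005]]
wrist_force: [3.8, -1.6, -9.7]
finger_gap: 0.214
```

```bash
cat > chk.py <<'E'
import sys
from h import *
s=ctrl.sense();p=[.5677,-.0137,-.2725];c,q=np.cos(p[2]),np.sin(p[2])
R=np.array(s['eef_rot']);G=np.array(s['tcp_pos'])+R@[-.038,0,0]-[p[0],p[1],0]
b=np.array([c*G[0]+q*G[1],-q*G[0]+c*G[1],G[2]])
r=b[[0,2]]-[.09,.115]
print('t',s['t'],'gap',s['finger_gap'],'F',s['wrist_force'],'q',s['q'])
print('graspbox',b,'theta',np.arctan2(r[1],-r[0])-np.arctan2(.012,.17),'r',np.hypot(*r),'(.1704) pitch',np.degrees(np.arctan2(-R[2,0],R[0,0]/c)))
E
python3 chk.py
```

```text
t 13.5 gap 0.21376695722698605 F [ 3.7812 -1.6468 -9.7448] q [ 29.5636  12.3262 -41.7933 123.2641  27.6776  34.8488  42.5573]
graspbox [-0.0637  0.0023  0.19  ] theta 0.38319633473768994 r 0.17104285288821747 (.1704) pitch 72.86817994821637
```

Call:
move_arm:
  plan:
    - [-0.0059,-0.0048,0,0,0,1.85,10]
    - [-0.0058,-0.0049,0,0,0,1.85,10]
    - [-0.0057,-0.005,0,0,0,1.85,10]
    - [-0.0056,-0.0051,0,0,0,1.85,10]
    - [-0.0055,-0.0052,0,0,0,1.85,10]
    - [-0.0054,-0.0053,0,0,0,1.85,10]
    - [-0.0053,-0.0054,0,0,0,1.85,10]
    - [-0.0052,-0.0055,0,0,0,1.85,10]

```text
t: 14.5
tcp_pos: [0.5452, -0.0056, 0.2038]
eef_rot: [[0.032, -0.962, 0.271], [-0.007, 0.271, 0.963], [-0.999, -0.033, 0.002]]
wrist_force: [-8.3, -0.1, -2.2]
finger_gap: 0.208
```

```bash
python3 chk.py
```

```text
t 14.5 gap 0.20793784154807907 F [-8.2543 -0.0615 -2.2491] q [ 32.5482  20.5221 -43.8799 104.8243  17.1946  59.4218  56.3087]
graspbox [-0.0251  0.0017  0.2418] theta 0.7631862607190696 r 0.17129267372774537 (.1704) pitch 88.08559606486885
```

Call:
move_arm:
  plan:
    - [-0.005,-0.0056,0,0,0,1.85,10]
    - [-0.0049,-0.0057,0,0,0,1.85,10]
    - [-0.0048,-0.0057,0,0,0,1.85,10]
    - [-0.0047,-0.0058,0,0,0,1.85,10]
    - [-0.0046,-0.0059,0,0,0,1.85,10]
    - [-0.0044,-0.006,0,0,0,1.85,10]
    - [-0.0043,-0.0061,0,0,0,1.85,10]
    - [-0.0042,-0.0061,0,0,0,1.85,10]

```text
t: 15.5
tcp_pos: [0.5922, -0.0205, 0.2397]
eef_rot: [[-0.216, -0.938, 0.27], [0.059, 0.263, 0.963], [-0.975, 0.224, -0.001]]
wrist_force: [-13.4, -3.0, 6.8]
finger_gap: 0.217
```

```bash
python3 chk.py; python3 - <<'E'
from h import *
s,f,g=wrist()
sd=ctrl.grab_frame('side');tp=ctrl.grab_frame('top')
im=[cv2.resize(f['pixels'][:,:,::-1],(400,300)),cv2.resize(sd['pixels'][100:220,230:390,::-1],(400,300),interpolation=cv2.INTER_CUBIC)]
cv2.imwrite('pics/g.png',np.hstack(im))
for k in('bolt_tip','keeper'):
    for n,c in(('side',sd),('top',tp),('wrist',f)):
        r=ctrl.pinpoint(c,k);print(k,n,r[:1])
E
```

```text
t 15.5 gap 0.21721355221938052 F [-13.3789  -3.046    6.7543] q [ 28.0519  33.193  -41.3711  83.6641  15.7138  82.749   60.0563]
graspbox [0.034  0.     0.2767] theta 1.1667747298305078 r 0.1711425653839522 (.1704) pitch 102.94875691372145
bolt_tip side [{'uv': [298.4, 135.8], 'confidence': 0.52}]
bolt_tip top []
bolt_tip wrist [{'uv': [119.8, 254.1], 'confidence': 0.64}]
keeper side [{'uv': [308.0, 135.0], 'confidence': 0.77}]
keeper top [{'uv': [334.5, 216.3], 'confidence': 0.97}]
keeper wrist [{'uv': [104.4, 229.2], 'confidence': 0.62}]
```

View pics/g.png

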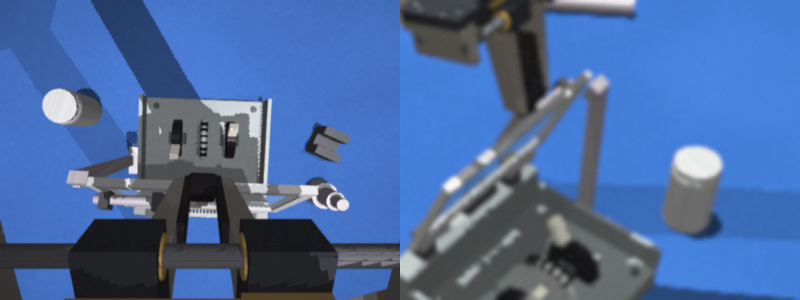

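The flap is up at about 1.17 rad. The wrist inset shows the bolt end at (103,200), on the hinge side of the keeper at (78,178). I'll slide the grip right.

Call:
move_arm:
  plan:
    - [0,0,-0.004,0,0,0,10]
    - [0,0,-0.004,0,0,0,10]
    - [0,0,-0.004,0,0,0,10]
    - [0,0,-0.004,0,0,0,10]
    - [0,0,-0.004,0,0,0,10]
    - [0,0,-0.004,0,0,0,10]
    - [0,0,-0.003,0,0,0,10]
    - [0,0,-0.002,0,0,0,10]

```text
t: 16.95
tcp_pos: [0.5857, -0.0438, 0.2399]
eef_rot: [[-0.211, -0.94, 0.268], [0.065, 0.26, 0.963], [-0.975, 0.221, 0.007]]
wrist_force: [-9.4, 5.1, 5.4]
finger_gap: 0.212
```

```bash
python3 chk.py; python3 - <<'E'
from h import *
s,f,g=wrist()
cv2.imwrite('pics/h.png',cv2.resize(f['pixels'][180:330,60:260,::-1],(800,600),interpolation=cv2.INTER_CUBIC))
E
```

```text
t 16.95 gap 0.21217793344739644 F [-9.3742  5.1374  5.4429] q [ 30.5756  32.5182 -41.3823  84.5944  15.5205  82.2837  62.5319]
graspbox [ 0.0338 -0.0244  0.2769] theta 1.1663555309794276 r 0.1714201640025793 (.1704) pitch 102.66192451294842
```

View pics/h.png

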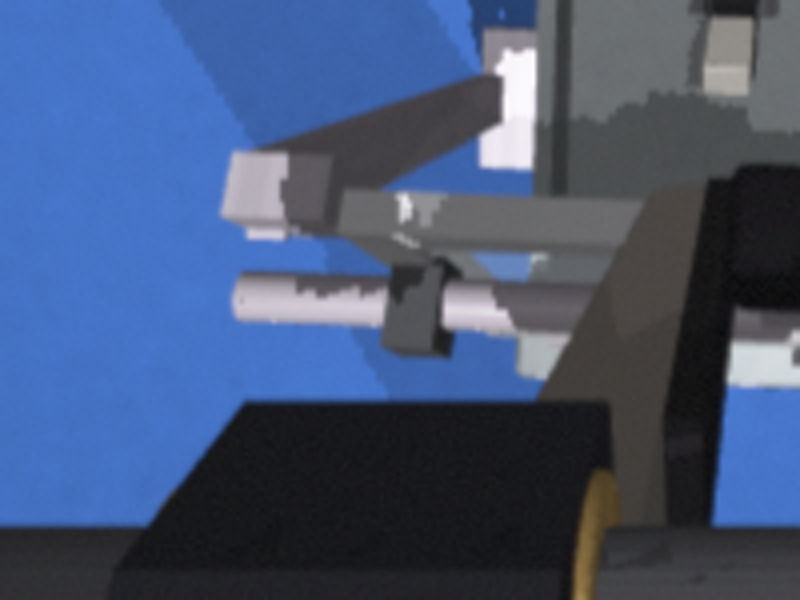

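The bolt end at (235,300) now runs past the keeper at (270,190) on its hinge side. I'll push it the last few mm, then lower it gently onto the keeper.

Call:
move_arm:
  plan:
    - [0,0,-0.003,0,0,0,10]
    - [0,0,-0.003,0,0,0,10]
    - [0,0,0,0,0,0,10]

```text
t: 17.38
tcp_pos: [0.5841, -0.0496, 0.2399]
eef_rot: [[-0.211, -0.94, 0.268], [0.065, 0.26, 0.963], [-0.975, 0.221, 0.006]]
wrist_force: [-10.0, 5.0, 5.6]
finger_gap: 0.212
```

```bash
python3 chk.py; python3 - <<'E'
from h import *
swing([.5677,-.0137,-.2725],-.027,np.array([-.038,0,0]),1.166,1.04,8,.7)
E
```

```text
t 17.375 gap 0.21159117957410137 F [-9.9564  5.0372  5.619 ] q [ 31.1073  32.3943 -41.3358  84.7476  15.5358  82.2716  63.0502]
graspbox [ 0.0338 -0.0304  0.277 ] theta 1.166465178332431 r 0.171478534233745 (.1704) pitch 102.66143365522167
tg [-0.038  0.     0.   ]
[0.0014,0.0018,-0.0000,-0.00,0.00,-0.63,10],[0.0014,0.0018,-0.0000,-0.00,0.00,-0.63,10],[0.0015,0.0018,-0.0000,-0.00,0.00,-0.63,10],[0.0015,0.0018,-0.0000,-0.00,0.00,-0.63,10],[0.0015,0.0018,-0.0000,-0.00,0.00,-0.63,10],[0.0015,0.0018,-0.0000,-0.00,0.00,-0.63,10],[0.0015,0.0018,-0.0000,-0.00,0.00,-0.63,10],[0.0015,0.0018,-0.0000,-0.00,0.00,-0.63,10],
[ 0.5682 -0.0452  0.2311] [[-0.1275 -0.9551  0.2676]
 [ 0.0419  0.2644  0.9635]
 [-0.991   0.134   0.0064]]
```

Call:
move_arm:
  plan:
    - [0.0014,0.0018,0,0,0,-0.6,10]
    - [0.0014,0.0018,0,0,0,-0.6,10]
    - [0.0015,0.0018,0,0,0,-0.6,10]
    - [0.0015,0.0018,0,0,0,-0.6,10]
    - [0.0015,0.0018,0,0,0,-0.6,10]
    - [0.0015,0.0018,0,0,0,-0.6,10]
    - [0.0015,0.0018,0,0,0,-0.6,10]

```text
t: 18.25
tcp_pos: [0.5726, -0.0458, 0.2331]
eef_rot: [[-0.135, -0.954, 0.268], [0.045, 0.265, 0.963], [-0.99, 0.142, 0.007]]
wrist_force: [-3.7, 3.7, 12.7]
finger_gap: 0.211
```

```bash
python3 chk.py
```

```text
t 18.25 gap 0.21096105824227834 F [-3.7221  3.7053 12.6565] q [ 32.9157  28.5123 -42.2951  90.7684  15.7465  75.6352  62.4727]
graspbox [ 0.0187 -0.0298  0.2707] theta 1.0712275389384647 r 0.17125708499847042 (.1704) pitch 98.08493719150808
```

The tangential force at the grip has reversed, so the keeper is carrying the bolt. I'll release slowly.

Call:
move_arm:
  plan:
    - [0,0,0,0,0,0,24]
    - [0,0,0,0,0,0,28]
    - [0,0,0,0,0,0,35]
    - [0,0,0,0,0,0,45]
    - [0,0,0,0,0,0,50]
    - [0,0,0,0,0,0,50]

```text
t: 19.0
tcp_pos: [0.5744, -0.0487, 0.2316]
eef_rot: [[-0.133, -0.954, 0.27], [0.043, 0.267, 0.963], [-0.99, 0.139, 0.006]]
wrist_force: [0.0, 1.2, 0.2]
finger_gap: 0.498
```

```bash
python3 chk.py; python3 - <<'E'
from h import *
s,f,g=wrist();p=[.5677,-.0137,-.2725]
r=ctrl.pinpoint(f,'grip');print(r[:1])
for th in(1.0,1.05,1.1):print(th,proj(g,b2w(p,gripb(th,-.027))))
cv2.imwrite('pics/i.png',cv2.resize(f['pixels'][130:330,60:390,::-1],(800,485),interpolation=cv2.INTER_CUBIC))
E
```

```text
t 19.0 gap 0.4982844994453314 F [0.03   1.2366 0.2317] q [ 32.9694  28.6433 -42.1299  90.7196  15.9394  75.4066  62.5002]
graspbox [ 0.0211 -0.0321  0.2692] theta 1.0804077869519266 r 0.16890463285653992 (.1704) pitch 97.9135722987908
[{'uv': [265.3, 233.5], 'confidence': 0.93}]
1.0 [[267.5556 222.5159]]
1.05 [[267.7324 236.8232]]
1.1 [[267.8924 251.6602]]
```

View pics/i.png

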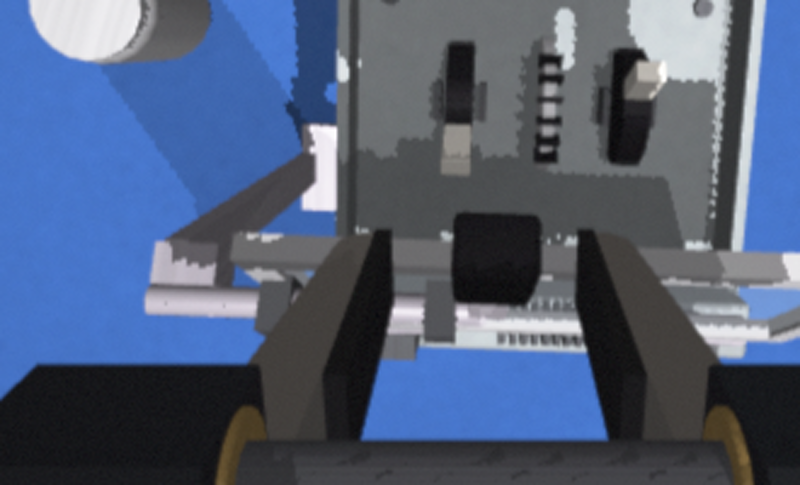

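The flap stays bolted with the fingers open: grip at (497,258) between them, bolt behind the keeper at (180,262). The right tab leans to the hinge and the left tab leans to the robot. I'll retreat up and move round to the robot's side.

Call:
move_arm:
  plan:
    - [-0.012,0,0,0,0,0,55]
    - [-0.02,0,0,0,0,0,60]
    - [-0.03,0,0,0,0,0,60]
    - [-0.03,0,0,0,0,0,50]

```text
t: 19.6
tcp_pos: [0.5868, -0.0525, 0.3246]
eef_rot: [[-0.132, -0.954, 0.27], [0.043, 0.267, 0.963], [-0.99, 0.138, 0.006]]
wrist_force: [0.7, -0.2, -0.1]
finger_gap: 0.518
```

```bash
python3 - <<'E'
from h import *
s=ctrl.sense();p=[.5677,-.0137,-.2725];R=Rtool(p[2],60)
print(s['tcp_pos']);rows(s['tcp_pos'],np.array(s['eef_rot']),[(b2w(p,(-.09,0,.30))[0],R),(b2w(p,(-.09,0,.20))[0],R)],[8,4],40)
E
```

```text
[ 0.5868 -0.0525  0.3246]
[0.0051,0.0143,0.0040,-0.02,0.04,-4.74,40],[0.0039,0.0147,0.0040,-0.02,0.04,-4.74,40],[0.0027,0.0149,0.0040,-0.02,0.04,-4.74,40],[0.0014,0.0151,0.0040,-0.02,0.04,-4.74,40],[0.0002,0.0152,0.0040,-0.02,0.04,-4.74,40],[-0.0011,0.0151,0.0040,-0.02,0.04,-4.74,40],[-0.0023,0.0150,0.0040,-0.02,0.04,-4.74,40],[-0.0036,0.0148,0.0040,-0.02,0.04,-4.74,40],
--
[0.0217,0.0125,0.0000,0.00,0.00,0.00,40],[0.0217,0.0125,0.0000,0.00,0.00,0.00,40],[0.0217,0.0125,0.0000,0.00,0.00,0.00,40],[0.0217,0.0125,0.0000,0.00,0.00,0.00,40],--
```

Call:
move_arm:
  plan:
    - [0.005,0.0145,0.004,0,0,-4.7,40]
    - [0.004,0.0145,0.004,0,0,-4.7,40]
    - [0.0025,0.015,0.004,0,0,-4.7,40]
    - [0.0015,0.015,0.004,0,0,-4.7,40]
    - [0,0.015,0.004,0,0,-4.7,40]
    - [-0.001,0.015,0.004,0,0,-4.8,40]
    - [-0.0025,0.015,0.004,0,0,-4.8,40]
    - [-0.0035,0.015,0.004,0,0,-4.8,40]

```text
t: 20.6
tcp_pos: [0.4807, 0.0111, 0.3002]
eef_rot: [[0.485, -0.832, 0.27], [-0.131, 0.236, 0.963], [-0.865, -0.503, 0.005]]
wrist_force: [-0.1, 1.3, 0.1]
finger_gap: 0.399
```

Call:
move_arm:
  plan:
    - [0.0215,0.0125,0,0,0,0,40]
    - [0.0215,0.0125,0,0,0,0,40]
    - [0.0215,0.0125,0,0,0,0,40]
    - [0.0215,0.0125,0,0,0,0,40]
    - [0,0,0,0,0,0,40]

```text
t: 21.22
tcp_pos: [0.4798, 0.0112, 0.1988]
eef_rot: [[0.479, -0.835, 0.27], [-0.129, 0.237, 0.963], [-0.868, -0.496, 0.006]]
wrist_force: [-0.9, -0.6, 1.0]
finger_gap: 0.398
```

```bash
cat > tabs.py <<'E'
from h import *
import sys
p=np.array([.5677,-.0137,-.2725])
def tabb(w,y): return (-.005+.048*np.sin(w-.7),y,.04+.048*np.cos(w-.7))
s,f,g=wrist();print(s['t'],s['tcp_pos'],'gap',s['finger_gap'])
fr={'wrist':(f,g)}
for n in('side','top'):
    a=ctrl.grab_frame(n);fr[n]=(a,a)
for nm,y in(('tab_left',.045),('tab_right',-.045)):
    for n,(a,b) in fr.items():
        r=ctrl.pinpoint(a,nm)
        if r:
            uv=np.array(r[0]['uv']);ws=np.linspace(-.1,1.5,161);e=[np.linalg.norm(proj(b,b2w(p,tabb(w,y)))[0]-uv) for w in ws];i=np.argmin(e)
            print(nm,n,np.round(uv,1),round(r[0]['confidence'],2),'w=%.2f res=%.1f'%(ws[i],e[i]))
for k in('axis_left','axis_right','scale'):
    r=ctrl.pinpoint(f,k); print(k,r and (np.round(r[0]['uv'],1),round(r[0]['confidence'],2)),proj(g,b2w(p,M[k])))
E
python3 tabs.py;python3 - <<'E'
from h import *
from tabs import tabb
s,f,g=wrist();p=[.5677,-.0137,-.2725]
im=cv2.resize(f['pixels'][:,:,::-1],(768,576),interpolation=cv2.INTER_CUBIC)
for w in np.arange(6)*.28:
    for y in(.045,-.045): cv2.circle(im,tuple(np.int32(proj(g,b2w(p,tabb(w,y)))[0]*1.5)),2,(0,0,255),-1)
cv2.imwrite('pics/j.png',im)
E
```

```text
21.225 [0.4798 0.0112 0.1988] gap 0.39802117829936556
tab_left wrist [300.9 183.3] 0.76 w=0.42 res=2.7
tab_left side [285.3 218.8] 0.68 w=0.34 res=0.7
tab_left top [259.5 225.6] 0.62 w=0.30 res=0.5
tab_right wrist [220.7 202.2] 0.68 w=1.16 res=1.0
tab_right side [292.8 190.7] 0.78 w=1.20 res=0.0
tab_right top [257.3 221.2] 0.48 w=0.52 res=34.9
axis_left (array([296.6, 167. ]), 0.67) [[293.9276 164.9983]]
axis_right (array([222.2, 162.2]), 0.76) [[222.8707 165.2686]]
scale (array([258.6, 166.1]), 0.63) [[258.4083 165.1334]]
21.825 [0.4805 0.0114 0.1997] gap 0.39987452253713535
tab_left wrist [296.6 182.6] 0.69 w=0.44 res=1.3
tab_left side [284.7 219. ] 0.64 w=0.35 res=1.2
tab_left top [259.8 228.6] 0.64 w=0.12 res=1.6
tab_right wrist [222.8 201.4] 0.85 w=1.50 res=0.5
tab_right side [292.6 190.9] 0.58 w=1.21 res=0.3
axis_left (array([294.6, 168.2]), 0.59) [[293.6443 163.7648]]
axis_right (array([224.3, 163. ]), 0.68) [[222.5771 164.0338]]
scale (array([256.6, 165.1]), 0.64) [[258.1204 163.8993]]
```

View pics/j.png

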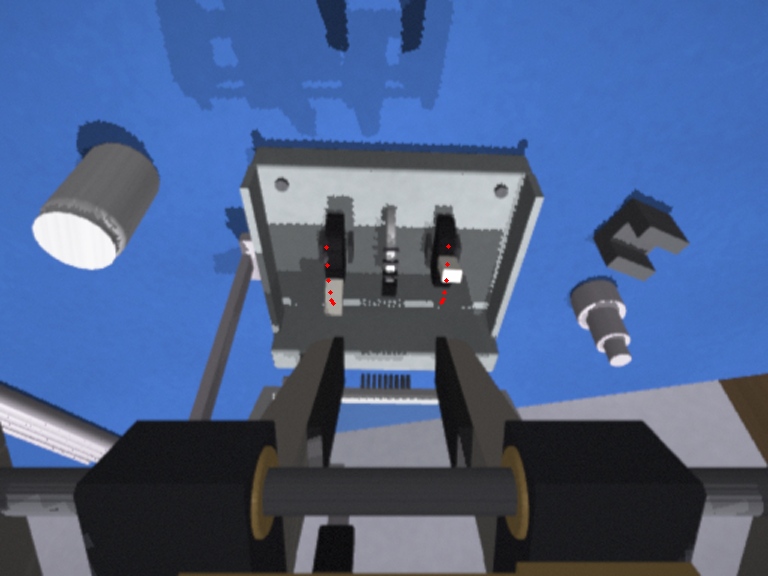

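The view shows both wheels under the raised flap. The left tab is at about (450,270) and the right tab at about (334,297); the model dots sit 2–3 px to the side. Averaging several detections should refine the pose.

```bash
cat > avg.py <<'E'
from h import *
import sys
def run(N=10,ns=4):
    D={};VW={}
    for n,c in(('wrist',N),('side',ns),('top',ns)):
        for i in range(c):
            if n=='wrist': s,f,g=wrist()
            else: f=g=ctrl.grab_frame(n)
            VW[n]=g
            for k in ['scale','axis_left','axis_right','box','tab_left','tab_right']:
                r=ctrl.pinpoint(f,k)
                if r and r[0]['confidence']>.5: D.setdefault((n,k),[]).append(r[0]['uv'])
    D={k:(np.median(v,0),len(v)) for k,v in D.items() if len(v)>=3}
    def mod(p,k):
        if k in M: return M[k]
        y=.045 if k=='tab_left' else -.045; a=-.7+p[3+(k=='tab_right')]
        return (-.005+.048*np.sin(a),y,.04+.048*np.cos(a))
    def res(p,full=True):
        r=np.concatenate([(proj(VW[n],b2w(p,mod(p,k)))[0]-uv)*(2 if n=='wrist' else 1) for (n,k),(uv,_) in D.items()])
        return np.r_[r,(p[:3]-[.5677,-.0137,-.2725])/[.003,.003,.015]]
    o=least_squares(res,[.5677,-.0137,-.2725,.4,1.2],loss='soft_l1',f_scale=2,x_scale=[.01,.01,.1,.3,.3]);p=o.x
    for (n,k),(uv,c) in D.items(): print(n,k,uv,c,np.round(proj(VW[n],b2w(p,mod(p,k)))[0]-uv,1))
    print('p',p,ctrl.sense()['t']);return p
if __name__=='__main__': run()
E
python3 avg.py
```

```text
wrist scale [257.8 166.2] 9 [ 0.8 -0.6]
wrist axis_left [292.85 165.65] 10 [ 1.1 -0.1]
wrist axis_right [222.5 162.7] 9 [0.7 2.9]
wrist box [258.9 151.1] 9 [-0.4 -2.1]
wrist tab_left [298.4 180.1] 9 [ 0.1 -0. ]
wrist tab_right [222.7 201.2] 9 [-0.9  0.5]
side scale [285.45 215.35] 4 [ 3.1 -0.3]
side axis_left [278.85 227.25] 4 [-0.4 -1.5]
side axis_right [296.8 202.5] 4 [1.3 2.3]
side box [286.15 223.6 ] 4 [ 0.2 -0.1]
side tab_left [284.3 219.5] 4 [ 0.6 -1.4]
side tab_right [292.95 191.05] 4 [ 0.  -0.6]
top scale [274.6 224.8] 4 [ 0.6 -1.6]
top axis_left [257.05 220.85] 4 [ 3.3 -1.7]
top axis_right [286.3 226.4] 4 [3.7 0.8]
top box [273.9  224.15] 4 [ 0.8 -1.7]
top tab_right [290.25 218.35] 4 [3.2 1.1]
p [ 0.5704 -0.014  -0.2776  0.3248  1.1309] 28.775
```

```bash
cat >> h.py <<'E'
PB=np.array([.569,-.014,-.275])
def tabb(w,y,r=.048): return (-.005+r*np.sin(w-.7),y,.04+r*np.cos(w-.7))
def tcp_for(w,y,R,depth=.033): return b2w(PB,tabb(w,y))[0]+depth*R[:,0]
E
python3 - <<'E'
from h import *
s=ctrl.sense();R=Rtool(PB[2],60)
T=tcp_for(.33,.045,R);print(T,s['tcp_pos'])
rows(s['tcp_pos'],np.array(s['eef_rot']),[(T-.055*R[:,0],R),(T,R)],[4,4],40)
E
```

```text
[0.5756 0.0309 0.0562] [0.4805 0.0112 0.1996]
[0.0281,-0.0008,0.0110,-0.03,0.08,-0.02,40],[0.0281,-0.0008,0.0111,-0.03,0.08,-0.02,40],[0.0281,-0.0008,0.0111,-0.03,0.08,-0.02,40],[0.0281,-0.0007,0.0112,-0.03,0.08,-0.02,40],--
[0.0138,0.0000,-0.0000,0.00,0.00,0.00,40],[0.0138,0.0000,-0.0000,0.00,0.00,0.00,40],[0.0138,0.0000,-0.0000,0.00,0.00,0.00,40],[0.0138,0.0000,-0.0000,0.00,0.00,0.00,40],--
```

Call:
move_arm:
  plan:
    - [0.028,-0.001,0.011,0,0,0,40]
    - [0.028,-0.001,0.011,0,0,0,40]
    - [0.028,-0.001,0.011,0,0,0,40]
    - [0.028,-0.001,0.0115,0,0,0,40]
    - [0.014,0,0,0,0,0,40]
    - [0.014,0,0,0,0,0,40]
    - [0.014,0,0,0,0,0,40]
    - [0.013,0,0,0,0,0,40]
  grip_force: 12

```text
t: 29.78
tcp_pos: [0.5536, 0.0234, 0.0675]
eef_rot: [[0.458, -0.847, 0.272], [-0.133, 0.237, 0.962], [-0.879, -0.477, -0.005]]
wrist_force: [-0.9, -0.7, -0.2]
finger_gap: 0.4
```

Call:
move_arm:
  plan:
    - [0,0,0,0,0,0,20]
    - [0,0,0,0,0,0,8]
    - [0,0,0,0,0,0,8]
    - [0,0,0,0,0,0,8]
  grip_force: 12

```text
t: 30.28
tcp_pos: [0.5535, 0.0234, 0.0687]
eef_rot: [[0.459, -0.846, 0.271], [-0.134, 0.236, 0.962], [-0.878, -0.478, -0.005]]
wrist_force: [-0.2, -0.2, -0.4]
finger_gap: 0.082
```

```bash
python3 - <<'E'
from h import *
s,f,g=wrist();print(s['t'],s['tcp_pos'],s['finger_gap'],s['wrist_force'])
cv2.imwrite('pics/k.png',cv2.resize(f['pixels'][110:290,130:370,::-1],(800,600),interpolation=cv2.INTER_CUBIC))
R=np.array(s['eef_rot']);c,q=np.cos(PB[2]),np.sin(PB[2]);d=np.array(s['tcp_pos'])-.033*R[:,0]-[PB[0],PB[1],0];print('tabpt box',c*d[0]+q*d[1],-q*d[0]+c*d[1],d[2])
E
```

```text
30.275 [0.5535 0.0234 0.0687] 0.08157682218029876 [-0.2023 -0.209  -0.404 ]
tabpt box -0.040889496358271514 0.031908070128814345 0.09771952532035556
```

View pics/k.png

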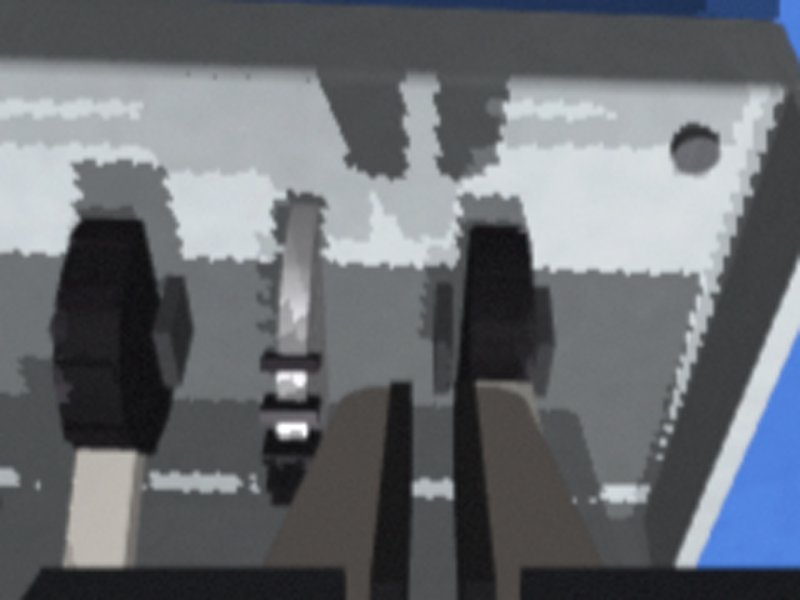

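The fingers stopped short of the tab because the rows outran a joint limit. They are about 13 mm to its right and closed on nothing. I'll back off, open and redo it more slowly.

Call:
move_arm:
  plan:
    - [-0.01,0,0,0,0,0,8]
    - [-0.012,0,0,0,0,0,8]
    - [-0.012,0,0.002,0,0,0,25]
    - [0,0,0.004,0,0,0,40]
    - [0,0,0.004,0,0,0,40]
    - [0,0,0.004,0,0,0,40]

```text
t: 31.08
tcp_pos: [0.5416, 0.0417, 0.0977]
eef_rot: [[0.458, -0.847, 0.271], [-0.133, 0.236, 0.962], [-0.879, -0.477, -0.005]]
wrist_force: [-0.3, -0.4, -0.1]
finger_gap: 0.4
```

```bash
python3 - <<'E'
from h import *
s=ctrl.sense();R=Rtool(PB[2],60);print(s['t'],s['tcp_pos'],s['finger_gap'],s['wrist_force'],s['q'])
T=tcp_for(.33,.045,R);print(T)
rows(s['tcp_pos'],np.array(s['eef_rot']),[(T-.045*R[:,0],R),(T,R)],[3,5],40)
E
```

```text
31.075 [0.5416 0.0417 0.0977] 0.4001299617081293 [-0.3471 -0.3579 -0.1498] [ 29.9834  24.8943 -55.2664 130.0714  79.2305  36.5313 -11.8831]
[0.5756 0.0309 0.0562]
[0.0028,-0.0035,-0.0004,0.05,-0.08,-0.51,40],[0.0029,-0.0034,-0.0004,0.05,-0.08,-0.51,40],[0.0029,-0.0034,-0.0004,0.05,-0.08,-0.51,40],--
[0.0090,-0.0000,-0.0000,0.00,0.00,0.00,40],[0.0090,-0.0000,-0.0000,0.00,0.00,0.00,40],[0.0090,-0.0000,-0.0000,0.00,0.00,0.00,40],[0.0090,-0.0000,-0.0000,0.00,0.00,0.00,40],[0.0090,-0.0000,-0.0000,0.00,0.00,0.00,40],--
```

Call:
move_arm:
  plan:
    - [0.003,-0.0035,0,0,0,-0.5,40]
    - [0.003,-0.0035,0,0,0,-0.5,40]
    - [0.003,-0.0035,-0.001,0,0,-0.5,40]
    - [0.009,0,0,0,0,0,40]
    - [0.009,0,0,0,0,0,40]
    - [0.009,0,0,0,0,0,40]
    - [0.009,0,0,0,0,0,40]
    - [0.009,0,0,0,0,0,40]

```text
t: 32.08
tcp_pos: [0.5761, 0.0305, 0.0556]
eef_rot: [[0.48, -0.834, 0.271], [-0.14, 0.233, 0.962], [-0.866, -0.5, -0.005]]
wrist_force: [-0.7, 0.0, 0.3]
finger_gap: 0.4
```

```bash
cat > st.py <<'E'
from h import *
s=ctrl.sense();R=np.array(s['eef_rot']);c,q=np.cos(PB[2]),np.sin(PB[2]);d=np.array(s['tcp_pos'])-.033*R[:,0]-[PB[0],PB[1],0]
b=np.array([c*d[0]+q*d[1],-q*d[0]+c*d[1],d[2]])
print(s['t'],'tcp',s['tcp_pos'],'gap',s['finger_gap'],'F',s['wrist_force'],'tabpt box',b,'w',.7+np.arctan2(b[0]+.005,b[2]-.04),'r',np.hypot(b[0]+.005,b[2]-.04))
E
python3 st.py
```

```text
32.075 tcp [0.5761 0.0305 0.0556] gap 0.39988591575745225 F [-0.7237  0.0185  0.308 ] tabpt box [-0.0217  0.0449  0.0842] w 0.33889042453017454 r 0.047267822122396684
```

Call:
move_arm:
  plan:
    - [0,0,0,0,0,0,25]
    - [0,0,0,0,0,0,10]
    - [0,0,0,0,0,0,8]
    - [0,0,0,0,0,0,8]
  grip_force: 12

```text
t: 32.58
tcp_pos: [0.5762, 0.0322, 0.0566]
eef_rot: [[0.481, -0.834, 0.269], [-0.136, 0.232, 0.963], [-0.866, -0.5, -0.002]]
wrist_force: [3.5, 4.1, -4.8]
finger_gap: 0.149
```

```bash
python3 st.py; python3 - <<'E'
from h import *
s,f,g=wrist();sd=ctrl.grab_frame('side')
r=ctrl.pinpoint(f,'tab_left');print(r[:1],proj(g,b2w(PB,tabb(.33,.045))))
np.savez('pics/l.npz',w=f['pixels'],s=sd['pixels'])
E
```

```text
32.575 tcp [0.5762 0.0322 0.0566] gap 0.14916740448230928 F [ 3.531   4.0973 -4.844 ] tabpt box [-0.0221  0.0465  0.0852] w 0.33781334553909337 r 0.048303842625984264
[{'uv': [258.8, 244.5], 'confidence': 0.59}] [[256.3462 241.5567]]
```

The gap is 13.7 mm, so the tab is pinched. Now the arc to position 4.

```bash
cat > arc.py <<'E'
from h import *
import sys
w0,w1,n,turn=map(float,sys.argv[1:5]);n=int(n);y=float(sys.argv[5])
s=ctrl.sense();A=np.array(s['tcp_pos']);B=np.array(s['eef_rot']);ax=B[:,2]
R0=B;t=np.array([-.033,0,0]);off=A+B@t-b2w(PB,tabb(w0,y))[0]
for i,w in enumerate(np.linspace(w0,w1,n+1)[1:]):
    R=Ro.from_rotvec(ax*np.radians(turn)*(i+1)/n).as_matrix()@R0
    P=b2w(PB,tabb(w,y))[0]+off*(1-(i+1)/n)-R@t
    d=B.T@(P-A);print('[%.4f,%.4f,%.4f,0,0,%.2f,8],'%(*d,turn/n),end='');A,B=P,R
E
python3 arc.py .338 1.12 8 8 .045
```

```text
[0.0010,-0.0040,-0.0002,0,0,1.00,8],[0.0014,-0.0039,-0.0002,0,0,1.00,8],[0.0017,-0.0038,-0.0002,0,0,1.00,8],[0.0021,-0.0036,-0.0002,0,0,1.00,8],[0.0024,-0.0035,-0.0002,0,0,1.00,8],[0.0027,-0.0033,-0.0002,0,0,1.00,8],[0.0030,-0.0030,-0.0002,0,0,1.00,8],[0.0033,-0.0028,-0.0002,0,0,1.00,8],
```

Call:
move_arm:
  plan:
    - [0.001,-0.004,0,0,0,1,8]
    - [0.0014,-0.0039,0,0,0,1,8]
    - [0.0017,-0.0038,0,0,0,1,8]
    - [0.0021,-0.0036,0,0,0,1,8]
    - [0.0024,-0.0035,0,0,0,1,8]
    - [0.0027,-0.0033,0,0,0,1,8]
    - [0.003,-0.003,0,0,0,1,8]
    - [0.0033,-0.0028,0,0,0,1,8]

```text
t: 33.72
tcp_pos: [0.6083, 0.0221, 0.0545]
eef_rot: [[0.361, -0.892, 0.271], [-0.106, 0.249, 0.963], [-0.926, -0.377, -0.004]]
wrist_force: [-0.5, 0.4, 5.7]
finger_gap: 0.15
```

```bash
python3 st.py
```

```text
33.725 tcp [0.6083 0.0221 0.0545] gap 0.15032061363845656 F [-0.5483  0.4034  5.6935] tabpt box [0.0156 0.0455 0.0851] w 1.1278962953252096 r 0.04957853854606212
```

Call:
move_arm:
  plan:
    - [0,0,0,0,0,0,25]
    - [0,0,0,0,0,0,40]
    - [0,0,0,0,0,0,40]
    - [-0.009,0.002,0,0,0,-1,40]
    - [-0.01,0.003,0,0,0,-1,40]
    - [-0.01,0.003,0,0,0,-2,40]
    - [-0.01,0.003,0,0,0,-2,40]
    - [-0.01,0.003,0,0,0,-2,40]

```text
t: 34.72
tcp_pos: [0.5746, 0.0312, 0.0926]
eef_rot: [[0.482, -0.833, 0.27], [-0.14, 0.232, 0.963], [-0.865, -0.502, -0.005]]
wrist_force: [0.7, 0.9, -0.5]
finger_gap: 0.399
```

```bash
python3 - <<'E'
from h import *
s,f,g=wrist();print(s['t'],s['tcp_pos'],s['wrist_force'])
for y,nm in((.045,'tab_left'),(-.045,'tab_right')):
    r=ctrl.pinpoint(f,nm);print(nm,r[:1],[np.round(proj(g,b2w(PB,tabb(w,y)))[0],1) for w in(.28,.84,1.12,1.4)])
R=Rtool(PB[2],60);T=tcp_for(1.13,-.045,R);print(T)
rows(s['tcp_pos'],np.array(s['eef_rot']),[(T-.055*R[:,0],R),(T,R)],[11,5],40)
E
```

```text
34.725 [0.5746 0.0312 0.0926] [ 0.6974  0.8859 -0.4705]
tab_left [{'uv': [259.7, 234.5], 'confidence': 0.68}] [array([259. , 195.5]), array([258.9, 223.4]), array([259. , 229.8]), array([259., 231.])]
tab_right [{'uv': [143.8, 230.0], 'confidence': 0.63}] [array([127. , 194.8]), array([136.6, 222.8]), array([142.8, 229.2]), array([149. , 230.4])]
[ 0.5871 -0.0659  0.0551]
[-0.0003,-0.0013,-0.0082,0.02,-0.02,0.01,40],[-0.0003,-0.0013,-0.0082,0.02,-0.02,0.01,40],[-0.0003,-0.0013,-0.0082,0.02,-0.02,0.01,40],[-0.0003,-0.0013,-0.0082,0.02,-0.02,0.01,40],[-0.0003,-0.0013,-0.0082,0.02,-0.02,0.01,40],[-0.0003,-0.0013,-0.0082,0.02,-0.02,0.01,40],[-0.0003,-0.0013,-0.0082,0.02,-0.02,0.01,40],[-0.0003,-0.0013,-0.0082,0.02,-0.02,0.01,40],
[-0.0003,-0.0013,-0.0082,0.02,-0.02,0.01,40],[-0.0003,-0.0013,-0.0082,0.02,-0.02,0.01,40],[-0.0003,-0.0013,-0.0082,0.02,-0.02,0.01,40],--
[0.0110,0.0000,-0.0000,0.00,0.00,0.00,40],[0.0110,0.0000,-0.0000,0.00,0.00,0.00,40],[0.0110,0.0000,-0.0000,0.00,0.00,0.00,40],[0.0110,0.0000,-0.0000,0.00,0.00,0.00,40],[0.0110,0.0000,-0.0000,0.00,0.00,0.00,40],--
```

Call:
move_arm:
  plan:
    - [-0.008,0,-0.004,0,0,0,40]
    - [-0.007,-0.002,-0.012,0,0,0,40]
    - [0,-0.002,-0.014,0,0,0,40]
    - [0,-0.002,-0.014,0,0,0,40]
    - [0,-0.002,-0.014,0,0,0,40]
    - [0,-0.002,-0.014,0,0,0,40]
    - [0,-0.002,-0.012,0,0,0,40]
    - [0,-0.002,-0.006,0,0,0,40]

```text
t: 35.88
tcp_pos: [0.5553, -0.058, 0.1121]
eef_rot: [[0.48, -0.834, 0.272], [-0.14, 0.233, 0.962], [-0.866, -0.5, -0.005]]
wrist_force: [0.2, 0.1, 0.8]
finger_gap: 0.398
```

```bash
python3 - <<'E'
from h import *
s,f,g=wrist();print(s['t'],s['tcp_pos'])
R=Rtool(PB[2],60);T=tcp_for(1.13,-.045,R);print(T)
for y,nm in((-.045,'tab_right'),(.045,'tab_left')):
    r=ctrl.pinpoint(f,nm);print(nm,r[:1],[np.round(proj(g,b2w(PB,tabb(w,y)))[0],1) for w in(.28,.84,1.12,1.4)])
rows(s['tcp_pos'],np.array(s['eef_rot']),[(T,R)],[8],40)
E
```

```text
35.875 [ 0.5553 -0.058   0.1121]
[ 0.5871 -0.0659  0.0551]
tab_right [{'uv': [260.0, 207.7], 'confidence': 0.86}] [array([260.7, 169.9]), array([260.6, 198.6]), array([260.5, 206. ]), array([260.5, 208.4])]
tab_left [{'uv': [373.7, 207.5], 'confidence': 0.64}] [array([387.4, 170.4]), array([378.3, 199.1]), array([372.6, 206.4]), array([366.9, 208.8])]
[0.0082,0.0000,0.0002,0.01,-0.03,0.00,40],[0.0082,0.0000,0.0002,0.01,-0.03,0.00,40],[0.0082,0.0000,0.0002,0.01,-0.03,0.00,40],[0.0082,0.0000,0.0002,0.01,-0.03,0.00,40],[0.0082,0.0000,0.0002,0.01,-0.03,0.00,40],[0.0082,0.0000,0.0001,0.01,-0.03,0.00,40],[0.0082,0.0000,0.0001,0.01,-0.03,0.00,40],[0.0082,0.0000,0.0001,0.01,-0.03,0.00,40],
--
```

Call:
move_arm:
  plan:
    - [0.008,0,0,0,0,0,40]
    - [0.008,0,0,0,0,0,40]
    - [0.008,0,0,0,0,0,40]
    - [0.008,0,0,0,0,0,40]
    - [0.008,0,0,0,0,0,40]
    - [0.008,0,0,0,0,0,40]
    - [0.008,0,0,0,0,0,40]
    - [0.009,0,0,0,0,0,40]

```text
t: 37.02
tcp_pos: [0.587, -0.0661, 0.0554]
eef_rot: [[0.48, -0.834, 0.271], [-0.14, 0.233, 0.962], [-0.866, -0.5, -0.005]]
wrist_force: [-0.1, 0.5, -0.7]
finger_gap: 0.403
```

Call:
move_arm:
  plan:
    - [0,0,0,0,0,0,25]
    - [0,0,0,0,0,0,10]
    - [0,0,0,0,0,0,8]
    - [0,0,0,0,0,0,8]

```text
t: 37.52
tcp_pos: [0.5867, -0.0656, 0.056]
eef_rot: [[0.481, -0.834, 0.271], [-0.139, 0.233, 0.963], [-0.866, -0.5, -0.004]]
wrist_force: [-0.2, 1.3, -0.4]
finger_gap: 0.149
```

```bash
python3 st.py; python3 arc.py 1.13 .28 8 -4 -.045
```

```text
37.525 tcp [ 0.5867 -0.0656  0.056 ] gap 0.14856404456498581 F [-0.211   1.258  -0.4252] tabpt box [ 0.0145 -0.0448  0.0846] w 1.1128478593253552 r 0.04869482602096286
[-0.0039,0.0029,-0.0000,0,0,-0.50,8],[-0.0035,0.0033,-0.0000,0,0,-0.50,8],[-0.0032,0.0036,-0.0000,0,0,-0.50,8],[-0.0028,0.0039,-0.0000,0,0,-0.50,8],[-0.0024,0.0042,-0.0000,0,0,-0.50,8],[-0.0019,0.0044,-0.0000,0,0,-0.50,8],[-0.0014,0.0046,-0.0000,0,0,-0.50,8],[-0.0010,0.0047,-0.0000,0,0,-0.50,8],
```

Call:
move_arm:
  plan:
    - [-0.0039,0.0029,0,0,0,-0.5,8]
    - [-0.0035,0.0033,0,0,0,-0.5,8]
    - [-0.0032,0.0036,0,0,0,-0.5,8]
    - [-0.0028,0.0039,0,0,0,-0.5,8]
    - [-0.0024,0.0042,0,0,0,-0.5,8]
    - [-0.0019,0.0044,0,0,0,-0.5,8]
    - [-0.0014,0.0046,0,0,0,-0.5,8]
    - [-0.001,0.0047,0,0,0,-0.5,8]

```text
t: 38.52
tcp_pos: [0.5539, -0.0552, 0.0595]
eef_rot: [[0.544, -0.795, 0.269], [-0.157, 0.219, 0.963], [-0.824, -0.566, -0.005]]
wrist_force: [-0.0, 4.1, 14.6]
finger_gap: 0.148
```

```bash
python3 st.py
```

```text
38.525 tcp [ 0.5539 -0.0552  0.0595] gap 0.14829798846868333 F [-0.0033  4.0709 14.5929] tabpt box [-0.022  -0.0437  0.0867] w 0.35001849993622514 r 0.0496752614708449
```

Call:
move_arm:
  plan:
    - [0,0.0035,0,0,0,0,8]
    - [0,0,0,0,0,0,8]

```text
t: 38.78
tcp_pos: [0.5501, -0.054, 0.057]
eef_rot: [[0.543, -0.796, 0.268], [-0.156, 0.218, 0.963], [-0.825, -0.565, -0.005]]
wrist_force: [-4.0, 3.2, 15.9]
finger_gap: 0.144
```

```bash
python3 st.py
```

```text
38.775 tcp [ 0.5501 -0.054   0.057 ] gap 0.1438108195322313 F [-3.978   3.2033 15.9249] tabpt box [-0.026  -0.0435  0.0842] w 0.25655072325583744 r 0.04895793805142058
```

Call:
move_arm:
  plan:
    - [0,0,0,0,0,0,25]
    - [0,0,0,0,0,0,40]
    - [0,0,0,0,0,0,40]
    - [-0.01,0,0,0,0,0,40]
    - [-0.012,0,0,0,0,0,40]
    - [-0.014,0,0,0,0,0,40]
    - [-0.015,0,0,0,0,0,40]
    - [-0.015,0,0,0,0,0,40]

```text
t: 39.78
tcp_pos: [0.5118, -0.0446, 0.1096]
eef_rot: [[0.537, -0.799, 0.271], [-0.156, 0.222, 0.963], [-0.829, -0.559, -0.005]]
wrist_force: [-0.2, -0.3, 0.7]
finger_gap: 0.402
```

```bash
python3 st.py; python3 - <<'E'
from h import *
s=ctrl.sense()
rows(s['tcp_pos'],np.array(s['eef_rot']),[(b2w(PB,(-.08,0,.28))[0],Rtool(PB[2],85))],[16],40)
E
```

```text
39.775 tcp [ 0.5118 -0.0446  0.1096] gap 0.402212886412636 F [-0.1708 -0.3104  0.7378] tabpt box [-0.0652 -0.0449  0.137 ] w 0.14442431699532077 r 0.11412699165407947
[-0.0100,-0.0042,0.0028,0.01,-0.02,1.81,40],[-0.0101,-0.0039,0.0028,0.01,-0.02,1.81,40],[-0.0102,-0.0036,0.0028,0.01,-0.02,1.81,40],[-0.0104,-0.0033,0.0028,0.01,-0.02,1.81,40],[-0.0105,-0.0029,0.0028,0.01,-0.02,1.81,40],[-0.0105,-0.0026,0.0028,0.01,-0.02,1.81,40],[-0.0106,-0.0023,0.0028,0.01,-0.02,1.81,40],[-0.0107,-0.0019,0.0028,0.01,-0.02,1.81,40],
[-0.0107,-0.0016,0.0028,0.01,-0.02,1.81,40],[-0.0108,-0.0013,0.0028,0.01,-0.02,1.81,40],[-0.0108,-0.0009,0.0028,0.01,-0.02,1.81,40],[-0.0108,-0.0006,0.0028,0.01,-0.02,1.81,40],[-0.0109,-0.0002,0.0028,0.01,-0.02,1.81,40],[-0.0109,0.0001,0.0028,0.01,-0.02,1.81,40],[-0.0108,0.0005,0.0028,0.01,-0.02,1.81,40],[-0.0108,0.0008,0.0028,0.01,-0.02,1.81,40],
--
```

Call:
move_arm:
  plan:
    - [-0.02,-0.008,0.0055,0,0,3.6,40]
    - [-0.02,-0.007,0.0055,0,0,3.6,40]
    - [-0.021,-0.0055,0.0055,0,0,3.6,40]
    - [-0.021,-0.004,0.0055,0,0,3.6,40]
    - [-0.0215,-0.003,0.0055,0,0,3.6,40]
    - [-0.0215,-0.0015,0.0055,0,0,3.6,40]
    - [-0.0215,0,0.0055,0,0,3.6,40]
    - [-0.0215,0.001,0.0055,0,0,3.6,40]

```text
t: 40.78
tcp_pos: [0.4859, 0.0011, 0.2602]
eef_rot: [[0.121, -0.952, 0.28], [-0.056, 0.275, 0.96], [-0.991, -0.132, -0.02]]
wrist_force: [0.6, 0.5, 0.2]
finger_gap: 0.397
```

```bash
python3 - <<'E'
from h import *
s,f,g=wrist();print(s['t'],s['tcp_pos'],s['wrist_force'])
np.save('pics/m.npy',f['pixels'])
import pickle;pickle.dump((f['pixels'],g['R'],g['t'],f['mtx']),open('pics/m.pkl','wb'))
for y,nm in((.045,'tab_left'),(-.045,'tab_right'),(0,'scale'),(.045,'axis_left'),(-.045,'axis_right'),(0,'grip')):
    r=ctrl.pinpoint(f,nm);print(nm,r[:1],[np.round(proj(g,b2w(PB,tabb(w,y)))[0],1) for w in((0,.28,.56,.84,1.12,1.4) if 'tab' in nm else ())],proj(g,b2w(PB,M[nm])) if nm in M else proj(g,b2w(PB,gripb(1.05,-.027))))
c=proj(g,b2w(PB,(-.005,0,.06)))[0];x0,y0=int(c[0]-80),int(c[1]-60);print(x0,y0)
im=cv2.resize(f['pixels'][y0:y0+120,x0:x0+160,::-1],(800,600),interpolation=cv2.INTER_CUBIC)
for i in range(6):
    for y,r,col in((.045,.058,(0,0,255)),(-.045,.058,(0,0,255)),(.003,.036,(0,255,0))):
        u=(proj(g,b2w(PB,tabb(.28*i,y,r)))[0]-[x0,y0])*5+2
        cv2.circle(im,tuple(np.int32(u)),2,col,-1)
cv2.imwrite('pics/m.png',im)
E
```

```text
40.775 [0.4859 0.0011 0.2602] [0.6358 0.5285 0.213 ]
tab_left [{'uv': [299.8, 221.7], 'confidence': 0.57}] [array([302.9, 184.4]), array([303.1, 194.6]), array([302.9, 204.7]), array([302.4, 213.7]), array([301.6, 220.8]), array([300.7, 225.4])] [[236.62   334.0325]]
tab_right [{'uv': [237.8, 202.2], 'confidence': 0.8}] [array([234.4, 184.4]), array([234.2, 194.5]), array([234.4, 204.6]), array([234.8, 213.6]), array([235.4, 220.7]), array([236.2, 225.3])] [[236.62   334.0325]]
scale [{'uv': [267.8, 195.5], 'confidence': 0.79}] [] [[268.3066 194.2959]]
axis_left [{'uv': [297.1, 195.2], 'confidence': 0.67}] [] [[299.114 194.314]]
axis_right [{'uv': [234.0, 193.2], 'confidence': 0.94}] [] [[237.6388 194.278 ]]
grip [{'uv': [234.0, 330.3], 'confidence': 0.48}] [] [[236.62   334.0325]]
188 140
```

View pics/m.png

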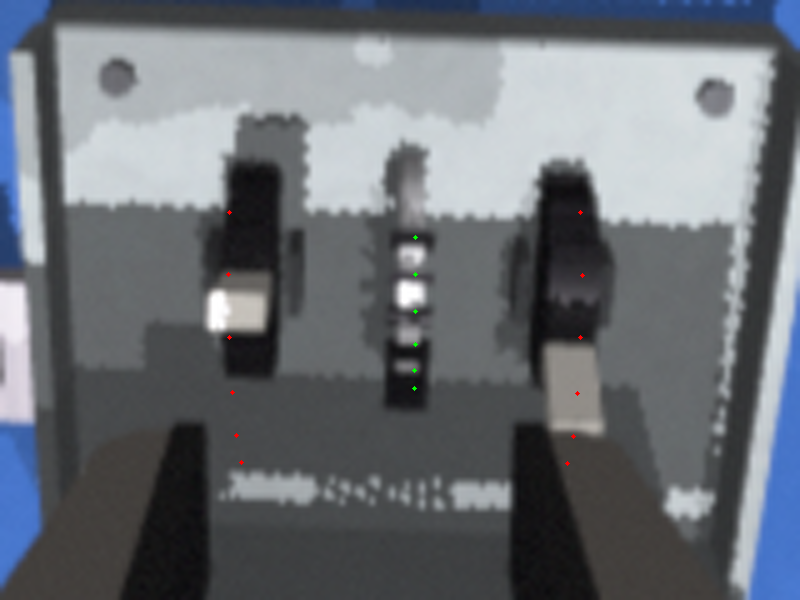

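The ridges line up with the projected green dots (rows 237–388), so the pose is good. The right tab's end face is centred near row 311, which is about 0.44 rad instead of 0.28. The left tab's end is hidden by a finger at row 430. I'll fit silhouettes numerically from the saved frame.

```bash
cat > sil.py <<'E'
from h import *
import pickle,itertools
def fit(px,g,y,show=False):
    def hull(w,dy,occ=False):
        a=w-.7;er=np.array([np.sin(a),0,np.cos(a)]);et=np.array([np.cos(a),0,-np.sin(a)])
        P=[np.array([-.005,y+dy,.04])+r*er+t*et+np.array([0,k,0]) for r in(.031,.058) for t in(-.005,.005) for k in(-.007,.007)]
        return cv2.convexHull(np.float32(proj(g,b2w(PB,P))*4+2))
    I=cv2.resize(px,None,fx=4,fy=4,interpolation=cv2.INTER_LINEAR).astype(int)
    u=proj(g,b2w(PB,[tabb(w,y) for w in(0,.7,1.4)]))*4
    x0,x1=int(u[:,0].min()-70),int(u[:,0].max()+70);y0,y1=int(u[:,1].min()-60),int(u[:,1].max()+60)
    I=I[y0:y1,x0:x1];m=(I[...,0]>115)&(I[...,0]-I[...,2]>4)|((I.min(2)>225));m=m.astype(np.uint8)
    n,L,S,_=cv2.connectedComponentsWithStats(m)
    c=[i for i in range(1,n) if S[i,4]>300];best=[]
    if show: print('comps',[(S[i]+[x0,y0,0,0,0]).tolist() for i in c])
    ctr=np.array([(x1-x0)/2]);i=min(c,key=lambda i:abs(S[i,0]+S[i,2]/2-ctr)[0]-S[i,4]*.02);m=(L==i)
    for w in np.arange(-.1,1.5,.02):
        for dy in(-.003,-.0015,0,.0015,.003):
            h=np.zeros(m.shape,np.uint8);cv2.fillConvexPoly(h,np.int32(hull(w,dy)-[x0,y0]),1)
            best.append(((h&m).sum()/(h|m).sum(),w,dy))
    best.sort(reverse=True);return best[:3]
if __name__=='__main__':
    px,R,t,mt=pickle.load(open('pics/m.pkl','rb'));g=dict(R=R,t=t,mtx=mt)
    for y in(.045,-.045):
        print(y,fit(px,g,y,True))
    for r,c in((198,240),(215,302),(185,240),(180,302),(210,268),(160,260),(202,233)): print(px[r,c],end=' ')
E
python3 sil.py
```

```text
comps [[1190, 837, 44, 71, 2610]]
0.045 [(np.float64(0.7168774051676745), np.float64(1.04), 0), (np.float64(0.714872637633525), np.float64(1.02), 0), (np.float64(0.7120963327859879), np.float64(1.0000000000000002), 0)]
comps [[921, 790, 44, 35, 1353]]
-0.045 [(np.float64(0.6010661928031986), np.float64(0.44000000000000017), 0.0015), (np.float64(0.5880052151238592), np.float64(0.4600000000000001), 0.0015), (np.float64(0.5774462483545415), np.float64(0.44000000000000017), 0)]
[126 123 120] [145 142 137] [25 22 25] [25 24 28] [17 17 19] [184 192 195] [243 241 242]
```

Call:
move_arm:
  plan:
    - [0,0,0,0,0,0,70]
    - [0,0,0,0,0,0,100]
    - [0,0,0,0,0,0,100]
    - [0,0,0,0,0,0,100]

```text
t: 41.62
tcp_pos: [0.4867, 0.0007, 0.2593]
eef_rot: [[0.123, -0.952, 0.28], [-0.055, 0.275, 0.96], [-0.991, -0.133, -0.019]]
wrist_force: [-0.0, 1.0, 0.8]
finger_gap: 0.81
```

```bash
python3 - <<'E'
from sil import *
s,f,g=wrist();print(s['t'],s['finger_gap'])
for y in(.045,-.045): print(y,fit(f['pixels'],g,y,True))
I=f['pixels']
u=proj(g,b2w(PB,tabb(1.12,.045)))[0];c=int(round(u[0]))
print(c,[(r,I[r,c-2:c+3].mean(0).astype(int).tolist()) for r in range(200,240,2)])
E
```

```text
41.625 0.8097919149335352
comps [[1190, 836, 43, 81, 3053]]
0.045 [(np.float64(0.8229110512129381), np.float64(1.12), 0), (np.float64(0.8136), np.float64(1.12), 0.0015), (np.float64(0.8092052448488092), np.float64(1.1600000000000001), 0.0015)]
comps [[921, 788, 44, 36, 1329]]
-0.045 [(np.float64(0.5926589077887198), np.float64(0.44000000000000017), 0.0015), (np.float64(0.5681915348439504), np.float64(0.4600000000000001), 0.0015), (np.float64(0.5663755458515284), np.float64(0.44000000000000017), 0)]
302 [(200, [32, 31, 34]), (202, [33, 32, 35]), (204, [27, 25, 29]), (206, [24, 24, 26]), (208, [93, 91, 88]), (210, [139, 135, 131]), (212, [138, 135, 131]), (214, [139, 135, 131]), (216, [138, 134, 130]), (218, [139, 136, 131]), (220, [139, 136, 131]), (222, [138, 135, 130]), (224, [155, 152, 147]), (226, [165, 161, 155]), (228, [140, 138, 134]), (230, [72, 74, 76]), (232, [70, 72, 74]), (234, [70, 73, 74]), (236, [71, 73, 75]), (238, [71, 74, 74])]
```

The left wheel fits at 1.12. The right is at 0.44, so its tab was pinched off-centre earlier. I'll regrip it and correct.

```bash
python3 - <<'E'
from h import *
s=ctrl.sense();R=Rtool(PB[2],60)
T=tcp_for(.44,-.0435,R);print(T)
rows(s['tcp_pos'],np.array(s['eef_rot']),[(T-.07*R[:,0],R),(T,R)],[12,8],40)
E
```

```text
[ 0.5564 -0.0556  0.0578]
[0.0122,-0.0024,-0.0027,-0.01,-0.10,-1.86,40],[0.0123,-0.0020,-0.0027,-0.01,-0.10,-1.86,40],[0.0123,-0.0016,-0.0027,-0.01,-0.10,-1.86,40],[0.0124,-0.0012,-0.0027,-0.01,-0.10,-1.86,40],[0.0124,-0.0008,-0.0028,-0.01,-0.10,-1.86,40],[0.0124,-0.0004,-0.0028,-0.01,-0.10,-1.86,40],[0.0124,0.0000,-0.0028,-0.01,-0.10,-1.86,40],[0.0124,0.0005,-0.0028,-0.01,-0.10,-1.86,40],
[0.0124,0.0009,-0.0029,-0.01,-0.10,-1.86,40],[0.0123,0.0013,-0.0029,-0.01,-0.10,-1.86,40],[0.0123,0.0017,-0.0029,-0.01,-0.10,-1.86,40],[0.0122,0.0021,-0.0029,-0.01,-0.10,-1.86,40],--
[0.0088,-0.0000,0.0000,0.00,0.00,0.00,40],[0.0088,-0.0000,0.0000,0.00,0.00,0.00,40],[0.0088,-0.0000,0.0000,0.00,0.00,0.00,40],[0.0088,-0.0000,0.0000,0.00,0.00,0.00,40],[0.0088,-0.0000,0.0000,0.00,0.00,0.00,40],[0.0088,-0.0000,0.0000,0.00,0.00,0.00,40],[0.0088,-0.0000,0.0000,0.00,0.00,0.00,40],[0.0088,-0.0000,0.0000,0.00,0.00,0.00,40],
--
```

Call:
move_arm:
  plan:
    - [0.0122,-0.0024,-0.0027,0,-0.1,-1.86,40]
    - [0.0123,-0.002,-0.0027,0,-0.1,-1.86,40]
    - [0.0123,-0.0016,-0.0027,0,-0.1,-1.86,40]
    - [0.0124,-0.0012,-0.0027,0,-0.1,-1.86,40]
    - [0.0124,-0.0008,-0.0028,0,-0.1,-1.86,40]
    - [0.0124,-0.0004,-0.0028,0,-0.1,-1.86,40]
    - [0.0124,0,-0.0028,0,-0.1,-1.86,40]
    - [0.0124,0.0005,-0.0028,0,-0.1,-1.86,40]

```text
t: 42.68
tcp_pos: [0.511, -0.0307, 0.1652]
eef_rot: [[0.368, -0.888, 0.277], [-0.111, 0.253, 0.961], [-0.923, -0.384, -0.005]]
wrist_force: [0.9, 0.9, -0.2]
finger_gap: 0.402
```

Call:
move_arm:
  plan:
    - [0.0124,0.0009,-0.0029,0,-0.1,-1.86,40]
    - [0.0123,0.0013,-0.0029,0,-0.1,-1.86,40]
    - [0.0123,0.0017,-0.0029,0,-0.1,-1.86,40]
    - [0.0122,0.002,-0.0029,0,-0.1,-1.86,40]
    - [0,0,0,0,0,0,40]

```text
t: 43.3
tcp_pos: [0.5217, -0.0458, 0.1175]
eef_rot: [[0.479, -0.835, 0.272], [-0.136, 0.236, 0.962], [-0.867, -0.498, -0.0]]
wrist_force: [0.4, 0.4, 0.1]
finger_gap: 0.4
```

```bash
python3 st.py; python3 - <<'E'
from h import *
s=ctrl.sense();R=Rtool(PB[2],60)
T=tcp_for(.44,-.0435,R);print(T)
rows(s['tcp_pos'],np.array(s['eef_rot']),[(T,R)],[8],40)
E
```

```text
43.3 tcp [ 0.5217 -0.0458  0.1175] gap 0.4003716539712414 F [0.4461 0.3553 0.0683] tabpt box [-0.0533 -0.0435  0.1461] w 0.2732725079369292 r 0.11660307156940602
[ 0.5564 -0.0556  0.0578]
[0.0087,-0.0002,0.0000,-0.00,-0.00,-0.02,40],[0.0087,-0.0002,0.0000,-0.00,-0.00,-0.02,40],[0.0087,-0.0002,0.0000,-0.00,-0.00,-0.02,40],[0.0087,-0.0002,0.0000,-0.00,-0.00,-0.02,40],[0.0087,-0.0002,-0.0000,-0.00,-0.00,-0.02,40],[0.0087,-0.0002,-0.0000,-0.00,-0.00,-0.02,40],[0.0087,-0.0002,-0.0000,-0.00,-0.00,-0.02,40],[0.0087,-0.0002,-0.0000,-0.00,-0.00,-0.02,40],
--
```

Call:
move_arm:
  plan:
    - [0.0087,0,0,0,0,0,40]
    - [0.0087,0,0,0,0,0,40]
    - [0.0087,-0.0005,0,0,0,0,40]
    - [0.0087,0,0,0,0,0,40]
    - [0.0087,-0.0005,0,0,0,0,40]
    - [0.0087,0,0,0,0,0,40]
    - [0.0087,-0.0005,0,0,0,0,40]
    - [0.0087,0,0,0,0,0,35]

```text
t: 44.3
tcp_pos: [0.5585, -0.0561, 0.0596]
eef_rot: [[0.481, -0.832, 0.274], [-0.136, 0.238, 0.962], [-0.866, -0.5, 0.001]]
wrist_force: [0.3, 0.7, -0.7]
finger_gap: 0.353
```

Call:
move_arm:
  plan:
    - [0,0,0,0,0,0,20]
    - [0,0,0,0,0,0,8]
    - [0,0,0,0,0,0,8]

```text
t: 44.68
tcp_pos: [0.5577, -0.0559, 0.0595]
eef_rot: [[0.481, -0.833, 0.274], [-0.136, 0.237, 0.962], [-0.866, -0.5, 0.001]]
wrist_force: [1.5, -0.5, -0.3]
finger_gap: 0.149
```

```bash
python3 st.py; python3 arc.py .44 .28 4 0 -.0435
```

```text
44.675 tcp [ 0.5577 -0.0559  0.0595] gap 0.14939139342626365 F [ 1.527  -0.4772 -0.3223] tabpt box [-0.016  -0.0434  0.0881] w 0.47602163522295604 r 0.049347910909336865
[-0.0003,0.0024,-0.0000,0,0,0.00,8],[-0.0002,0.0024,-0.0000,0,0,0.00,8],[-0.0001,0.0024,-0.0000,0,0,0.00,8],[-0.0000,0.0024,-0.0000,0,0,0.00,8],
```

Call:
move_arm:
  plan:
    - [-0.0003,0.0021,0,0,0,0,8]
    - [-0.0002,0.0021,0,0,0,0,8]
    - [-0.0001,0.0021,0,0,0,0,8]
    - [0,0.002,0,0,0,0,8]
    - [0,0,0,0,0,0,8]

```text
t: 45.3
tcp_pos: [0.5513, -0.0539, 0.0567]
eef_rot: [[0.483, -0.832, 0.273], [-0.137, 0.236, 0.962], [-0.865, -0.502, -0.0]]
wrist_force: [-1.9, 0.4, 10.4]
finger_gap: 0.147
```

```bash
python3 st.py
```

```text
45.3 tcp [ 0.5513 -0.0539  0.0567] gap 0.14714675984547693 F [-1.9018  0.4106 10.3876] tabpt box [-0.0228 -0.0432  0.0853] w 0.32563568310340946 r 0.04864968163098598
```

Call:
move_arm:
  plan:
    - [0,0,0,0,0,0,25]
    - [0,0,0,0,0,0,40]
    - [0,0,0,0,0,0,40]
    - [-0.01,0,0,0,0,0,40]
    - [-0.012,0,0,0,0,0,40]
    - [-0.014,0,0,0,0,0,40]
    - [-0.015,0,0,0,0,0,40]
    - [-0.015,0,0,0,0,0,40]

```text
t: 46.3
tcp_pos: [0.5179, -0.0448, 0.1126]
eef_rot: [[0.48, -0.833, 0.273], [-0.136, 0.237, 0.962], [-0.867, -0.499, 0.001]]
wrist_force: [-0.1, -0.3, -0.2]
finger_gap: 0.402
```

Call:
move_arm:
  plan:
    - [-0.02,-0.008,0.0055,0,0,3.2,60]
    - [-0.02,-0.007,0.0055,0,0,3.2,80]
    - [-0.021,-0.0055,0.0055,0,0,3.2,90]
    - [-0.021,-0.004,0.0055,0,0,3.2,90]
    - [-0.0215,-0.003,0.0055,0,0,3.2,90]
    - [-0.0215,-0.0015,0.0055,0,0,3.2,90]
    - [-0.0215,0,0.0055,0,0,3.2,90]
    - [-0.0215,0.001,0.0055,0,0,3.2,90]

```text
t: 47.3
tcp_pos: [0.5018, 0.0023, 0.2764]
eef_rot: [[0.087, -0.957, 0.277], [-0.029, 0.276, 0.961], [-0.996, -0.091, -0.004]]
wrist_force: [0.8, 0.7, -0.6]
finger_gap: 0.9
```

```bash
python3 - <<'E'
from sil import *
s,f,g=wrist();print(s['t'],s['tcp_pos'],s['finger_gap'],s['wrist_force'])
for y in(.045,-.045): print(y,fit(f['pixels'],g,y,True)[:2])
for y,nm in((.045,'tab_left'),(-.045,'tab_right')):
    r=ctrl.pinpoint(f,nm);print(nm,r[:1],[np.round(proj(g,b2w(PB,tabb(w,y)))[0],1) for w in(0,.28,.56,.84,1.12,1.4)])
I=f['pixels'];c=int(proj(g,b2w(PB,tabb(.28,-.0435,.058)))[0][0])
print('end rows',[proj(g,b2w(PB,tabb(w,-.0435,.058)))[0][1] for w in(.0,.14,.28,.42)])
print([(r,int(I[r,c-2:c+3].mean())) for r in range(170,230,2)])
sd=ctrl.grab_frame('side');tp=ctrl.grab_frame('top')
for k,X in(('grip',gripb(1.05,-.027)),('can',None),('shaft',None),('vblock',None)):
    u=[ctrl.pinpoint(a,k) for a in(sd,tp)]
    if all(u): print(k,tri([sd,tp],[x[0]['uv'] for x in u]),b2w(PB,X) if X else '')
    else: print(k,u)
E
```

```text
47.3 [0.5018 0.0023 0.2764] 0.8998440080139121 [ 0.7612  0.69   -0.5868]
comps [[1162, 804, 42, 75, 2819]]
0.045 [(np.float64(0.8190005810575247), np.float64(1.1), 0), (np.float64(0.8102652825836217), np.float64(1.12), 0.0015)]
comps [[897, 730, 44, 34, 1277]]
-0.045 [(np.float64(0.7496984318455971), np.float64(0.32000000000000006), 0.0015), (np.float64(0.7486437613019892), np.float64(0.32000000000000006), 0)]
tab_left [{'uv': [293.6, 214.0], 'confidence': 0.89}] [array([295.4, 175.4]), array([295.6, 185.2]), array([295.5, 195.1]), array([295.2, 204.2]), array([294.5, 211.6]), array([293.7, 216.7])]
tab_right [{'uv': [229.9, 185.1], 'confidence': 0.66}] [array([228.7, 175.7]), array([228.5, 185.4]), array([228.6, 195.3]), array([229.1, 204.4]), array([229.7, 211.8]), array([230.5, 216.9])]
end rows [np.float64(172.9151502926104), np.float64(178.8073342058307), np.float64(184.9354292818151), np.float64(191.12940785361496)]
[(170, 64), (172, 73), (174, 64), (176, 34), (178, 25), (180, 19), (182, 82), (184, 198), (186, 213), (188, 203), (190, 166), (192, 32), (194, 28), (196, 27), (198, 30), (200, 32), (202, 35), (204, 35), (206, 36), (208, 58), (210, 70), (212, 70), (214, 71), (216, 70), (218, 70), (220, 69), (222, 70), (224, 71), (226, 71), (228, 92)]
grip [ 0.574  -0.0527  0.2624] [[ 0.5769 -0.0443  0.2684]]
can [ 0.4518 -0.1976  0.011 ] 
shaft [0.7277 0.1687 0.0033] 
vblock [0.6254 0.2097 0.0385]
```

```bash
python3 - <<'E'
from h import *
a0=cv2.imread('pics/a.png')[:384]
sd=ctrl.grab_frame('side');tp=ctrl.grab_frame('top')
A=cv2.imread('pics/a.png')
for n,o,f in(('side',A[:384],sd),('top',A[384:],tp)):
    for k in('can','shaft','vblock'):
        r=ctrl.boxes_of(f,k)
        if r:
            x,y,w,h=r[0]['rect'];sl=np.s_[int(y-h/2)-2:int(y+h/2)+3,int(x-w/2)-2:int(x+w/2)+3]
            t=o[sl];res=cv2.matchTemplate(f['pixels'][:,:,::-1].copy(),t,cv2.TM_CCOEFF_NORMED);m=cv2.minMaxLoc(res)
            print(n,k,'shift',m[3][0]-sl[1].start,m[3][1]-sl[0].start,round(m[1],3))
s=ctrl.sense();print(s['t'],s['wrist_force'])
ctrl.finish_job()
E
```

```text
side can shift 0 0 0.998
side shaft shift 0 0 0.999
side vblock shift 0 0 1.0
top can shift 0 0 0.98
top shaft shift 0 0 1.0
top vblock shift 0 0 0.999
48.35 [-0.4496 -0.5038 -0.2738]
the job is handed in; nothing more can be done
```

The flap is bolted open and both thumbwheels are set. I handed the job in at about 48 s of the 67 s allowed, with the arm clear of everything.

**What I did**
- **Flap and bolt:** I swung the flap up by its grip to about 1.17 rad and slid the bolt about 30 mm to the right. I then lowered the flap until the keeper carried it, and let go slowly.
- **Left wheel:** set to position 4 in one move.
- **Right wheel:** the first move ended at about 0.44 rad because I had pinched the tab off-centre. I gripped it again and corrected it.

**Last checks**
- **Flap:** it held with the gripper open. The last triangulated grip position is within about 1 cm of the bolted-open position.
- **Left wheel:** 1.10–1.12 rad by image outline (target 1.12). The network's point read higher, between 1.12 and 1.40.
- **Right wheel:** about 0.32 rad by image outline, 0.28 by the network (target 0.28). It may be up to 0.04 rad high.
- **Other things on the bench:** the can, shaft and V-block show no shift in either fixed camera. A single rough triangulation put the can up to 2 cm off and the V-block 4 cm too high; I took this as noise.

**What went wrong on the way**
- My first close on the grip and my first close on the left tab both caught nothing. At the grip, the fingertips seemed to end about 27 mm short of the stated tool point. At the tab, the arm had stopped short of its target.
- I allowed for both after that. The forces I read stayed below about 17 N.

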